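# Pry the spring clip off the drum grater

## Robot

A 6-joint arm with a two-finger parallel gripper is mounted at the origin on a cart in front of the work surface, level with it; the furniture and walls round the work are solid. World frame = base frame: x ahead of the robot, y to its left, z up, the work surface at z = 0. Lengths are in m, angles in rad, forces in N, time in s.
With the tool pointing down it reaches from about 0.3 to 0.775 m from the base axis. Payload 14.6 kg.
Tool frame: the origin (TCP) lies midway between the tips of the shut fingers; the grasp point (between the pads) lies 19 mm behind it; z points along the fingers, x is the direction in which the jaws open and shut, and the axes are right-handed (so a half turn about z gives the same grasp; the last joint's range is limited). The gripper opens to 94 mm and grips with 3 to 60 N. Pads are 16 mm wide; open, the fingers measure 119 mm over their backs; the gripper's body (75 mm by 177 mm) begins 78 mm behind the grasp point.
Start: joints at [1.125, 0.3, 1.521, -0, 1.321, -0.067], TCP at [0.203, 0.511, 0.205] pointing down, gripper open.
Joint ranges: [-3.03, 3.03], [-0.79, 2.21], [0.23, 2.52], [-1.04, 4.18], [0, 3.07], [-2.55, 2.55]. Speed limits (rad/s): [2.22, 2.22, 2.57, 3.14, 3.14, 3.14].

## Interface

Orientations are given as a 3x3 rotation matrix whose columns are the frame's x, y, z axes.
In Python, from rig import robot, cams, spotter gives the robot as it stands. The module is installed in compiled form; this text tells all that it offers.
- The arm moves only by the shell command python3 -m pendant 'ROWS'. ROWS is JSON, a list of rows, each a list of 7 numbers: the opening, from -1 (shut) to 1 (fully open), then the shift along the tool's x, y, z in m, then the turn, a rotation vector about the tool's x, y, z in degrees. A call has 1 to 5 rows; each row is the pose to reach, as a shift and turn from the pose commanded when the call began, along the tool's axes at that moment; what a row does not reach only later rows make up. A row lasts 1/12 s, in which the tool goes at most 41.7 mm and 7.16 degrees, less where a joint would pass 70% of its speed; a pose out of reach is approached as far as the arm can. A call with a gripper value outside its range is refused whole. The fingers move at their own pace and stop on an object; the grip force is fixed at half the most. Time passes only in rows, so rows that repeat a pose let the fingers close. It gives the time, the measured TCP pose, the force and the opening at its end, in the units of the state.
- robot.get_state(): the state, without advancing time (a new reading comes with each control period).
- cams.snapshot(name): name is "scene" or "side" or "wrist"; returns a dict with "pixels" (480x640x3 uint8, red, green, blue), "fov_y" (degrees; the focal length in pixels is half the picture's height over the tangent of half this angle, whatever the lens; pixels are square), "cx", "cy" (the principal point, pixels), "view" (4x4, takes a point from world to camera coordinates); the wrist camera has in their place "tool_from_camera" (4x4, takes a point from camera to tool coordinates, whose origin is the TCP and whose axes are the tool frame's). Camera axes: x right, y up, looking along -z (the intrinsics and any distortion apply to the point x, -y, -z); pixel columns grow to the right and rows downward; lengths in m; the calibration is good to about 2 mm. A picture is of the moment at which its call begins: read the wrist's pose just before it. There is no depth.
- robot.sign_off(): hands the job in, once; it reports no verdict.
Trained networks look in the newest picture that a camera, given by its name, has taken for a name from the list of things; names that differ only in an ending like _2 or _b are one class to them, and where a whole thing is asked for, a point or a joint stands for the part that bears it (a point fixed in the world has none). Each returns a list of dicts, best first, with "p" (0 to 1); they miss things now and then, are a little off and sometimes report something else, mostly with a low value. They report only what shows in the picture. A call takes as long as a camera call.
- spotter.trace(camera, thing): "pixels" (480x640 bool, what is visible of it) and "location" ([column, row] in pixels, amid what is visible of it).
The state is a dict: "time_s": time; "joints": joint angles; "qd": joint speeds; "joint_efforts": joint torques, N m; "tool_pos": TCP position; "ee_rot": TCP orientation; "wrist_force": force on the tool from outside, world axes, zero at the start; "ft_torque": the same for the moment, N m; "grip_width": finger opening in m.
Only numpy, scipy, OpenCV 4.12 (cv2) and the standard library are available. Lean on these libraries where they do the work, as an engineer would, in place of code of your own. Each camera call takes 0.05 s, during which the arm holds its last target.

## Task

The grater's drum has to come off for washing, so take the hooked pick from the cutting board and pry the spring clip out of the groove in the grater's shaft end, touching the clip only with the pick while it is still in its groove. The grater just stands on its rubber feet, so lever the pick on the shaft instead of tugging, and do not tip, shove or force anything. Then lay the clip and the pick together on the cutting board, and leave everything else where it is.

Things in the scene. Friction and masses are not known exactly. Their poses are not given: they have to be found in the camera images.
- grater: Hand-cranked drum grater, 1.9 kg, white base 150x130 mm (x, y), steel drum 84 mm across, hopper top 202 mm up. Stands loose on rubber feet, 68 mm before and behind the origin. Origin under the base's centre; x along the level shaft from its free end (towards the robot, 100 mm up) to the crank, z up. A pull up of 9 N at the clip tips it, as does a push down of 15 N on the pick's handle.
- groove (a point): Centre of the clip's groove, on the shaft axis, 62 mm before the grater's origin, axes as the grater's. Shaft 20 mm across, groove 14 mm across, 6.6 mm wide. Behind it (+x) the hub's steel nose, 12 mm long, 15 mm high above the axis, with a pry slot on top: 15 mm wide, open upward, its floor level with the top of the shaft; then the drum's end plate.
- shaft_end (a point): Centre of the flat free end of the shaft, 27 mm before the groove's centre (grater -x). The stub between them is plain, 20 mm across; the top edge of its end, 10 mm above this point, is the fulcrum for the pick.
- clip: Omega-shaped clip of slippery 4.6 mm steel wire, 24 g: two sprung jaws clasp the groove, mouth down, and an arch stands over the shaft. 24 mm wide (y), 36 mm high; origin in the centre of the clasped circle (the groove's centre while seated), z to the arch, x along the shaft, 1 mm play there. It comes out upward (z): some 18 N over the first 7 mm spread the jaws, then it pops off.
- clip_arch (a point): Top of the clip's arch (wire centre), 21 mm above the clip's origin (its z). Between shaft and arch is a window 8.7 mm high, 10 mm wide, rounded on top. The pick's head, 11 mm above the handle's underside, is a straight shank 4 mm across, to 62 mm from its pivot; then its end turns up at 45 degrees to 67 mm, top 5.5 mm above the shank's axis: 1.5 mm to spare if the shank lies on the shaft.
- pick: Hooked pick, 90 g, lying hook up. Origin on the handle's underside, x to the hook, z up. Black flat-sided handle 18 mm wide, 22 mm high, from x = -46 to 40 mm. Its adjustable steel head turns sideways about an upright pivot at x = 46 mm, y = 0, and is clamped fast, up to 12 degrees left or right of straight: the angle is not told, feel or look for it. Centre of mass at x = 13 mm.
- board: Beige cutting board, 200x300x12 mm, fixed on the table to the right of the grater, its long side (own y) running away from the robot. Origin in the centre of its underside; the board reaches 100 mm to each side along its x and 150 mm along its y, top 12 mm up.
- salt: Salt shaker, 44 mm across, 90 mm high, origin under its centre; bystander.
- timer: Round dial timer, 72 mm across, 37 mm high, origin under its centre; bystander.
- pepper_jar: Spice jar, 46 mm across, 106 mm high, origin under its centre; bystander.
- little_bowl: Empty small bowl, 120 mm across, 50 mm high, origin under its centre; bystander.
- fork: Steel fork, 193 mm long, origin under its centre; bystander.

How it is judged:
On the way, in this order (a step that is already met when the one before it is completed fails the run):
1. the pick loads the clip while it still sits in the groove (contact force between pick and clip above 4 N and distance between clip and groove below 0.012 m), for 0.1 s.
2. the clip is out of the groove (distance between clip and groove above 0.03 m), for 0.2 s.
At the end, for the whole second after the job is handed in: The clip and the pick both lie at rest on the cutting board (the clip's origin and the pick's origin inside the board's outline, the clip's at most 45 mm and the pick's at most 40 mm above the table; the clip may still be threaded on the shank), and the grater stands level on its feet (x of clip in the frame of board between -0.1 and 0.1 m and y of clip in the frame of board between -0.15 and 0.15 m and height (world z) of clip below 0.045 m and x of pick in the frame of board between -0.1 and 0.1 m and y of pick in the frame of board between -0.15 and 0.15 m and height (world z) of pick below 0.04 m and linear speed of each of clip, pick below 0.02 m/s and angle between grater's own z axis and vertical below 0.03 rad); the robot touches nothing.
It fails at once if the grater is tipped by more than about 3 degrees (angle between grater's own z axis and vertical above 0.06 rad).
It fails at once if the grater is shoved more than 12 mm (distance of grater from where it was at the start of the episode above 0.012 m).
It fails at once if the pick is forced against the grater with more than 45 N (contact force between pick and grater above 45 N).
It fails at once if the fingers touch the clip while it is in its groove (contact force between the fingers and clip above 0.5 N and distance between clip and groove below 0.015 m).
It fails at once if a bystander is moved more than 30 mm (distance of any of salt, timer, pepper_jar, little_bowl, fork from where it was at the start of the episode above 0.03 m).
It also fails if it takes over 72 s, if anything falls off the work surface, if the arm or the gripper's body presses on something with over 40 N, if the wrist force passes 120 N, or if a joint passes its speed limit or range.

## Working session

There is one attempt and no reset: what is moved stays moved. The work goes in short steps, Python scripts to look and compute and a shell command to move; the robot and the scene stay as the last step left them, time stands still between calls to the robot, and variables do not carry over. Pictures are saved under pics/ and viewed, and the job is handed in when it is done.

```bash
mkdir -p pics; cat > h.py <<'E'
import numpy as np, cv2
from rig import robot, cams, spotter
def snap(n, fn=None):
    s=robot.get_state(); d=cams.snapshot(n)
    if fn: cv2.imwrite('pics/'+fn+'.png', d['pixels'][:,:,::-1])
    return s,d
def cam_ray(d,s,px):
    f=240/np.tan(np.radians(d['fov_y'])/2)
    v=np.array([(px[0]-d['cx'])/f, -(px[1]-d['cy'])/f, -1.])
    if 'view' in d: M=np.linalg.inv(np.array(d['view']))
    else:
        T=np.eye(4);T[:3,:3]=s['ee_rot'];T[:3,3]=s['tool_pos']; M=T@np.array(d['tool_from_camera'])
    return M[:3,3], M[:3,:3]@v/np.linalg.norm(v)
def proj(d,s,P):
    f=240/np.tan(np.radians(d['fov_y'])/2)
    if 'view' in d: V=np.array(d['view'])
    else:
        T=np.eye(4);T[:3,:3]=s['ee_rot'];T[:3,3]=s['tool_pos']; V=np.linalg.inv(T@np.array(d['tool_from_camera']))
    p=V[:3,:3]@np.array(P)+V[:3,3]
    return np.array([d['cx']+f*p[0]/-p[2], d['cy']-f*p[1]/-p[2]])
def atz(d,s,px,z):
    o,v=cam_ray(d,s,px); return o+v*(z-o[2])/v[2]
def tri(rays):
    A=np.zeros((3,3));b=np.zeros(3)
    for o,v in rays:
        P=np.eye(3)-np.outer(v,v);A+=P;b+=P@o
    return np.linalg.solve(A,b)
E
python3 - <<'E'
from h import *
np.set_printoptions(precision=4,suppress=True)
s=robot.get_state();print(s)
for n in ['scene','side','wrist']:
    s,d=snap(n,n+'0'); print(n,{k:v for k,v in d.items() if k!='pixels'})
    for t in ['grater','clip','pick','board','salt','timer','pepper_jar','little_bowl','fork']:
        r=spotter.trace(n,t)
        print(t,[(round(x['p'],2),x['location'],int(x['pixels'].sum())) for x in r[:2]])
E
```

```text
{'time_s': 0.0, 'joints': array([ 1.1254,  0.3004,  1.5216,  0.    ,  1.3207, -0.0666]), 'qd': array([ 0.0004, -0.0004,  0.0002, -0.0007, -0.0009,  0.0002]), 'joint_efforts': array([  0.0006, -53.1829, -35.2712,   0.0709,   0.0246,  -0.0001]), 'tool_pos': array([0.2033, 0.5108, 0.2049]), 'ee_rot': array([[ 0.3698,  0.9291, -0.0005],
       [ 0.9291, -0.3698, -0.001 ],
       [-0.0012, -0.0001, -1.    ]]), 'wrist_force': array([ 0.1271, -0.0295,  0.276 ]), 'ft_torque': array([ 0.0088, -0.0348,  0.0212]), 'grip_width': 0.09376925762278504}
scene {'fov_y': 43.57096513257731, 'cx': 322.5604232319115, 'cy': 226.24269457259413, 'view': array([[ 0.938 , -0.3462,  0.0169, -0.5242],
       [ 0.2296,  0.6572,  0.7179, -0.2036],
       [-0.2596, -0.6695,  0.696 , -1.9207],
       [ 0.    ,  0.    ,  0.    ,  1.    ]])}
grater [(0.82, [337.4, 216.8], 2090)]
clip []
pick [(0.45, [322.0, 300.0], 153)]
board [(0.65, [296.8, 173.1], 315), (0.63, [328.4, 311.3], 4859)]
salt [(0.57, [389.5, 264.1], 263)]
timer [(0.69, [278.5, 193.1], 231)]
pepper_jar [(0.61, [296.0, 168.5], 374)]
little_bowl [(0.94, [
[... 316 characters left out ...]
, [335.7, 237.3], 3100)]
clip []
pick [(0.71, [308.1, 315.4], 206)]
board [(0.58, [313.0, 327.8], 5818)]
salt [(0.86, [389.4, 281.2], 488)]
timer [(0.82, [275.3, 230.8], 246)]
pepper_jar [(0.61, [293.5, 206.3], 459), (0.48, [390.4, 279.2], 411)]
little_bowl [(0.81, [244.4, 209.0], 639)]
fork []
wrist {'fov_y': 69.90403352759607, 'cx': 317.9815880479121, 'cy': 237.44011647241922, 'tool_from_camera': array([[ 1.    , -0.0012,  0.0001,  0.0001],
       [-0.0012, -0.9728, -0.2317, -0.0662],
       [ 0.0004,  0.2317, -0.9728, -0.179 ],
       [ 0.    ,  0.    ,  0.    ,  1.    ]])}
grater []
clip []
pick []
board []
salt []
timer []
pepper_jar []
little_bowl [(0.74, [335.7, 399.5], 2396)]
fork []
```

View pics/scene0.png

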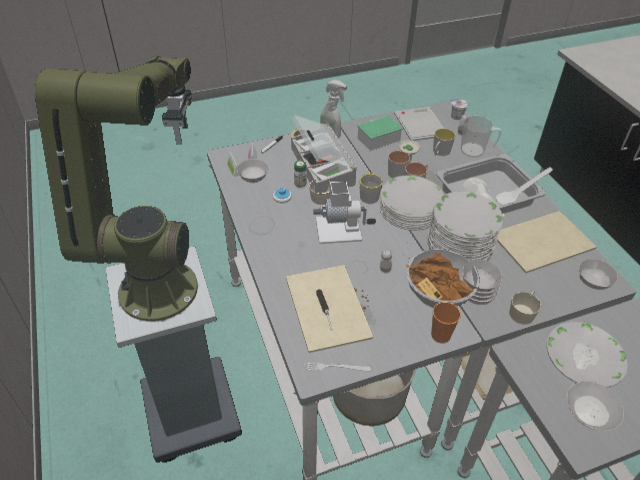

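View pics/side0.png

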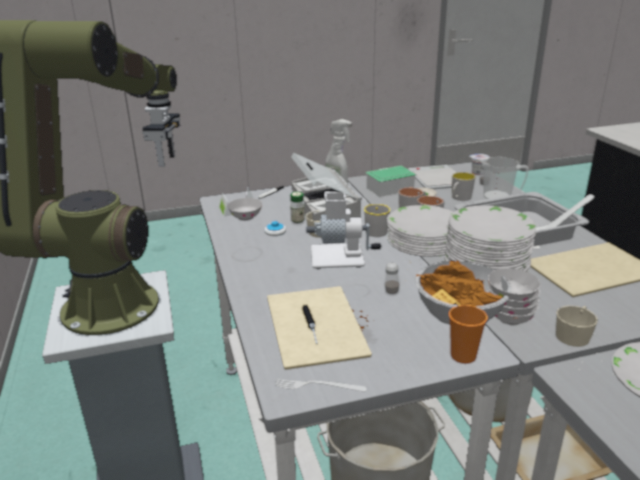

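```bash
python3 - <<'E'
from h import *
np.set_printoptions(precision=4,suppress=True)
s,d=snap('side')
crop=d['pixels'][170:390,220:440,::-1]; cv2.imwrite('pics/sidecrop.png',cv2.resize(crop,None,fx=2.7,fy=2.7,interpolation=cv2.INTER_CUBIC))
R={}
for n in ['scene','side']:
    s,d=snap(n)
    for t in ['pick','board','grater','salt']:
        r=spotter.trace(n,t)
        if t=='board': r=sorted(r,key=lambda x:-x['pixels'].sum())
        if r: 
            print(n,t,atz(d,s,r[0]['location'],{'pick':.02,'board':.012,'grater':.1,'salt':.045}[t]))
            if t in('pick','board'):
                m=r[0]['pixels'].astype(np.uint8); c,_=cv2.findContours(m,0,1); c=max(c,key=cv2.contourArea)
                b=cv2.boxPoints(cv2.minAreaRect(c)); 
                for q in b: print('   ',q,atz(d,s,q,.012))
E
```

```text
scene pick [ 0.4781 -0.2235  0.02  ]
    [314.6 290.8] [ 0.4655 -0.1789  0.012 ]
    [321.2 288.6] [ 0.4885 -0.1774  0.012 ]
    [329.4 313.2] [ 0.4784 -0.2782  0.012 ]
    [322.8 315.4] [ 0.4563 -0.2793  0.012 ]
scene board [ 0.4811 -0.2754  0.012 ]
    [285.2933 276.8047] [ 0.3955 -0.0918  0.012 ]
    [349.0624 257.8463] [ 0.6231 -0.0827  0.012 ]
    [372.9302 338.1289] [ 0.5677 -0.4081  0.012 ]
    [309.1611 357.0872] [ 0.3671 -0.4069  0.012 ]
scene grater [0.6235 0.0127 0.1   ]
scene salt [ 0.7103 -0.1812  0.045 ]
side pick [ 0.4726 -0.2402  0.02  ]
    [299.7007 305.927 ] [ 0.4679 -0.164   0.012 ]
    [307.8102 302.9781] [ 0.4913 -0.1573  0.012 ]
    [318.1752 331.4818] [ 0.4815 -0.2841  0.012 ]
    [310.0657 334.4307] [ 0.4599 -0.2894  0.012 ]
side board [ 0.4795 -0.2647  0.012 ]
    [266.5606 295.1445] [ 0.3979 -0.0872  0.012 ]
    [359.0636 280.9133] [ 0.6539 -0.0951  0.012 ]
    [370.8555 357.5607] [ 0.5652 -0.4141  0.012 ]
    [278.3526 371.7919] [ 0.3577 -0.3986  0.012 ]
side grater [0.6235 0.0049 0.1   ]
side salt [ 0.7171 -0.1587  0.045 ]
```

The scene picture shows the pick on the board at about (322,300), its handle end away and its hook towards the viewer. The grater is at (337,217). Next I'll look at the grater from above with the wrist camera.

```bash
python3 -m pendant '[[0,-0.402,0.372,-0.095,0,0,0],[0,-0.402,0.372,-0.095,0,0,0],[0,-0.402,0.372,-0.095,0,0,0],[0,-0.402,0.372,-0.095,0,0,0],[0,-0.402,0.372,-0.095,0,0,0]]'
```

```text
time_s: 2.47
tool_pos: [0.2773, 0.3177, 0.2414]
ee_rot: [[0.369, 0.929, 0.0], [0.929, -0.369, 0.0], [0.0, 0.0, -1.0]]
wrist_force: [1.2, 0.1, 0.2]
grip_width: 0.064
```

```bash
python3 -m pendant '[[0,-0.25,0.231,-0.059,0,0,0],[0,-0.25,0.231,-0.059,0,0,0],[0,-0.25,0.231,-0.059,0,0,0],[0,-0.25,0.231,-0.059,0,0,0],[0,-0.25,0.231,-0.059,0,0,0]]'
```

```text
time_s: 2.88
tool_pos: [0.351, 0.126, 0.2773]
ee_rot: [[0.369, 0.929, 0.001], [0.929, -0.369, 0.0], [0.001, 0.001, -1.0]]
wrist_force: [0.4, 0.7, 0.1]
grip_width: 0.0473
```

```bash
python3 -m pendant '[[0,-0.1,0.092,-0.024,0,0,-7],[0,-0.1,0.092,-0.024,0,0,-14],[0,-0.1,0.092,-0.024,0,0,-21.7],[0,-0.1,0.092,-0.024,0,0,-21.7],[0,-0.1,0.092,-0.024,0,0,-21.7]]'
python3 - <<'E'
from h import *
s,d=snap('wrist','w1')
print(s['tool_pos'],s['ee_rot'],s['time_s'])
E
```

```text
time_s: 3.3
tool_pos: [0.4007, -0.0036, 0.3015]
ee_rot: [[-0.003, 1.0, 0.001], [1.0, 0.003, -0.001], [-0.001, 0.001, -1.0]]
wrist_force: [-0.5, 0.3, 0.0]
grip_width: 0.047
[ 0.40074345 -0.00355131  0.30146827] [[-0.00339203  0.99999346  0.00125322]
 [ 0.99999371  0.00339332 -0.00103024]
 [-0.00103448  0.00124971 -0.99999868]] 3.3
```

View pics/w1.png

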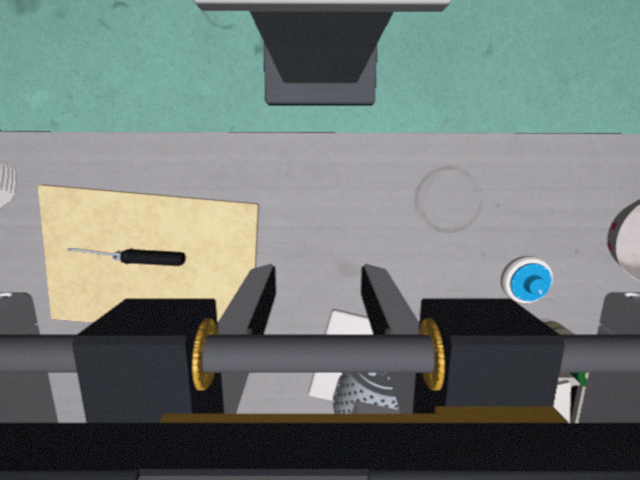

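```bash
python3 -m pendant '[[0,0.0,0.04,-0.02,0,0,0],[0,0.0,0.08,-0.03,0,0,0],[0,0.0,0.12,-0.03,0,0,0],[0,0.0,0.15,-0.03,0,0,0],[0,0.0,0.15,-0.03,0,0,0]]'
python3 - <<'E'
from h import *
np.set_printoptions(precision=4,suppress=True)
s,d=snap('wrist','w2')
print(s['tool_pos'],s['ee_rot'],s['time_s'])
cv2.imwrite('pics/w2c.png',cv2.resize(d['pixels'][120:340,180:460,::-1],None,fx=2.8,fy=2.7,interpolation=cv2.INTER_CUBIC))
for t in ['clip','shaft_end','groove']:
    r=spotter.trace('wrist',t)
    print(t,[(round(x['p'],2),x['location'],int(x['pixels'].sum())) for x in r[:2]])
E
```

```text
time_s: 3.77
tool_pos: [0.5525, 0.002, 0.3278]
ee_rot: [[0.001, 1.0, -0.004], [1.0, -0.001, 0.0], [0.0, -0.004, -1.0]]
wrist_force: [-0.7, 0.3, -0.3]
grip_width: 0.0467
[0.5525 0.002  0.3278] [[ 0.0006  1.     -0.0039]
 [ 1.     -0.0006  0.0004]
 [ 0.0004 -0.0039 -1.    ]] 3.7667
clip []
shaft_end []
groove [(0.88, [350.4, 261.9], 8167)]
```

View pics/w2.png

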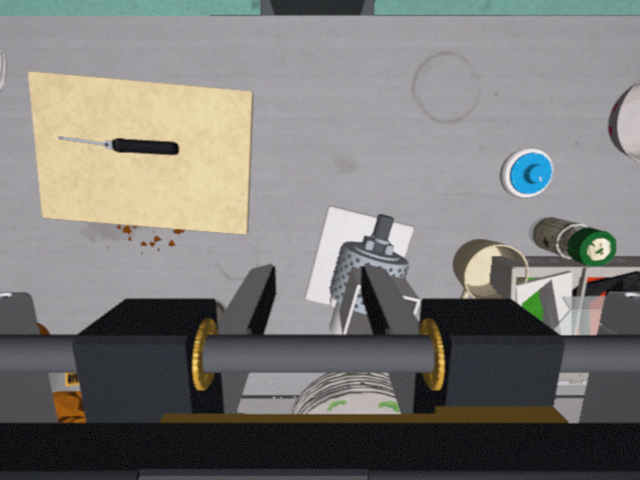

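View pics/w2c.png

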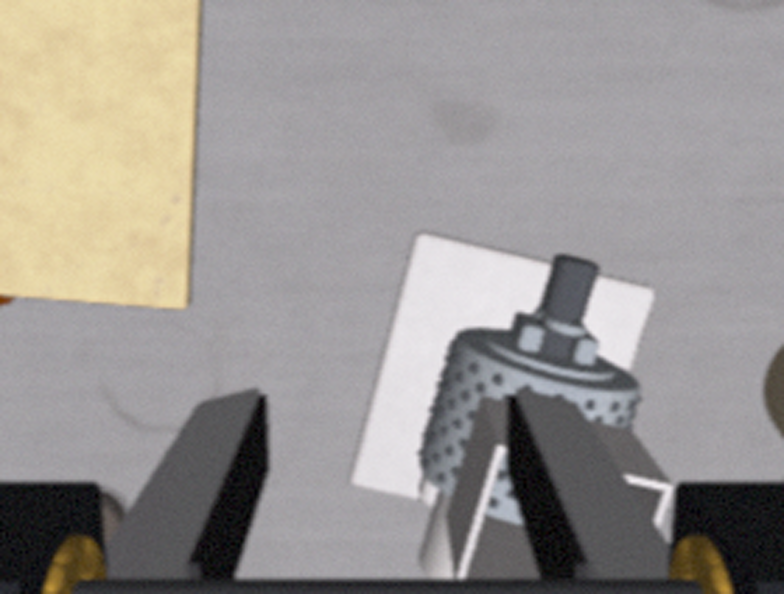

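The wrist picture shows the shaft stub at pixel (385,217), the nut-like hub nose at (378,245), and the grater yawed about -14°. The board and pick are at the left, with the pick's hook at (60,138). Next is a second view from further over the stub.

```bash
python3 -m pendant '[[0,0.04,0.0,0.0,0,0,0],[0,0.06,0.03,0.02,0,0,0],[0,0.06,0.06,0.04,0,0,0],[0,0.06,0.06,0.04,0,0,0],[0,0.06,0.06,0.04,0,0,0]]'
python3 - <<'E'
from h import *
np.set_printoptions(precision=4,suppress=True)
s,d=snap('wrist','w3')
np.save('w3s.npy',np.array([s,d],dtype=object),allow_pickle=True)
print(s['tool_pos'],s['ee_rot'],s['time_s'])
cv2.imwrite('pics/w3c.png',cv2.resize(d['pixels'][90:290,200:440,::-1],None,fx=3,fy=3,interpolation=cv2.INTER_CUBIC))
E
```

```text
time_s: 4.38
tool_pos: [0.6088, 0.0613, 0.2894]
ee_rot: [[-0.0, 1.0, -0.003], [1.0, 0.0, -0.0], [-0.0, -0.003, -1.0]]
wrist_force: [0.0, -0.1, 0.8]
grip_width: 0.0473
[0.6088 0.0613 0.2894] [[-0.0001  1.     -0.0025]
 [ 1.      0.0001 -0.0001]
 [-0.0001 -0.0025 -1.    ]] 4.3833
```

View pics/w3c.png

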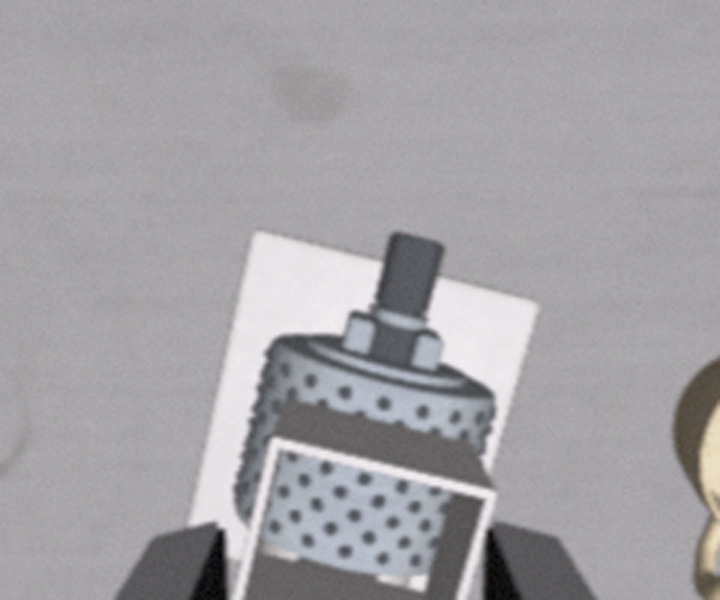

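```bash
cat > w.py <<'E'
from h import *
np.set_printoptions(precision=4,suppress=True)
s3,d3=np.load('w3s.npy',allow_pickle=True)
s2=dict(tool_pos=np.array([.5525,.002,.3278]),ee_rot=np.array([[.0006,1,-.0039],[1,-.0006,.0004],[.0004,-.0039,-1]])); d2=d3
def c3(x,y): return (x/3+200-.33,y/3+90-.33)
def c2(x,y): return (x/2.8+180-.33,y/2.7+120-.33)
E
python3 - <<'E'
from w import *
a=atz(d3,s3,c3(418,242),.1);b=atz(d3,s3,c3(404,305),.1);print('stub',a,b,np.degrees(np.arctan2(b[1]-a[1],b[0]-a[0])))
print('end tri', tri([cam_ray(d3,s3,c3(418,236)),cam_ray(d2,s2,c2(573,257))]))
print('end top z.11', atz(d3,s3,c3(418,237),.11),atz(d2,s2,c2(573,260),.11))
print('arch z.121', atz(d3,s3,c3(401,312),.121), 'left/right',atz(d3,s3,c3(376,312),.117),atz(d3,s3,c3(428,322),.117))
for p,q in [((257,233),(418,234)),((537,304),(653,289)),((189,520),(352,484))]:
    A=atz(d3,s3,c3(*p),.0);print('base',A,atz(d2,s2,c2(*q),0.), tri([cam_ray(d3,s3,c3(*p)),cam_ray(d2,s2,c2(*q))]))
P=[atz(d3,s3,c3(*p),.012) for p in[(257,233),(537,304),(189,520)]]
print(np.linalg.norm(P[1]-P[0]), np.degrees(np.arctan2(*(P[1]-P[0])[:2]))*-1, np.degrees(np.arctan2(*(P[2]-P[0])[1::-1])))
E
```

```text
stub [0.5571 0.0832 0.1   ] [0.5791 0.0786 0.1   ] -11.90639578372419
end tri [0.5556 0.0835 0.0905]
end top z.11 [0.555  0.0826 0.11  ] [0.554  0.0795 0.11  ]
arch z.121 [0.5794 0.0766 0.121 ] left/right [0.5798 0.0683 0.117 ] [0.5832 0.086  0.117 ]
base [0.557  0.0173 0.    ] [0.5581 0.0182 0.    ] [0.5569 0.018  0.0076]
base [0.5884 0.1435 0.    ] [0.5888 0.1448 0.    ] [0.5874 0.1424 0.0078]
base [ 0.6909 -0.0178  0.    ] [ 0.7055 -0.018   0.    ] [ 0.679  -0.0126  0.0513]
0.12667505977574636 -13.953413351219352 -14.686304551663524
```

```bash
python3 - <<'E'
from w import *
for p,z in [((115,145),.026),((178,149),.026),((60,138),.026),((107,144.5),.023)]: print(p,atz(d2,s2,p,z))
for p in [(29,72),(252,91),(248,234),(42,218)]: print('board',atz(d2,s2,p,.012))
E
```

```text
(115, 145) [ 0.4711 -0.2729  0.026 ]
(178, 149) [ 0.4763 -0.1881  0.026 ]
(60, 138) [ 0.462  -0.3459  0.026 ]
(107, 144.5) [ 0.4704 -0.2855  0.023 ]
board [ 0.3768 -0.3828  0.012 ]
board [ 0.4003 -0.087   0.012 ]
board [ 0.5976 -0.1015  0.012 ]
board [ 0.5738 -0.4015  0.012 ]
```

```bash
python3 -m pendant '[[1,-0.035,-0.015,0.0,0,0,7],[1,-0.07,-0.03,0.0,0,0,14],[1,-0.11,-0.042,0.01,0,0,21],[1,-0.145,-0.055,0.02,0,0,28],[1,-0.18,-0.069,0.03,0,0,35]]'
python3 - <<'E'
from h import *
s=robot.get_state();R=np.array(s['ee_rot']);T=np.array([.4698,-.294,.14])
print(R.T@(T-s['tool_pos']),np.degrees(np.arctan2(R[1,1],R[0,1])))
E
```

```text
time_s: 4.85
tool_pos: [0.5387, -0.1207, 0.2629]
ee_rot: [[0.579, 0.815, 0.004], [0.815, -0.579, -0.001], [0.001, 0.004, -1.0]]
wrist_force: [0.2, -0.4, 0.5]
grip_width: 0.0766
[-0.18137076  0.04367053  0.12284268] -35.38203769929036
```

```bash
python3 -m pendant '[[1,-0.03,0.007,0.02,0,0,7],[1,-0.06,0.014,0.04,0,0,14],[1,-0.09,0.022,0.06,0,0,21],[1,-0.12,0.029,0.08,0,0,28],[1,-0.15,0.036,0.1,0,0,35]]'
python3 - <<'E'
from h import *
s=robot.get_state();R=np.array(s['ee_rot']);T=np.array([.4698,-.294,.14])
print(R.T@(T-s['tool_pos']),np.degrees(np.arctan2(R[1,1],R[0,1])))
E
```

```text
time_s: 5.27
tool_pos: [0.4826, -0.2639, 0.1625]
ee_rot: [[0.942, 0.336, 0.004], [0.336, -0.942, -0.002], [0.003, 0.003, -1.0]]
wrist_force: [0.8, -0.3, 0.1]
grip_width: 0.0942
[-0.02224993  0.02397662  0.02247517] -70.38994334602481
```

```bash
python3 -m pendant '[[1,-0.022,0.024,0.022,0,0,7],[1,-0.022,0.024,0.022,0,0,14],[1,-0.022,0.024,0.022,0,0,20],[1,-0.022,0.024,0.022,0,0,23],[1,-0.022,0.024,0.022,0,0,23]]'
python3 - <<'E'
from h import *
np.set_printoptions(precision=4,suppress=True)
s,d=snap('wrist','w4')
np.save('w4s.npy',np.array([s,d],dtype=object),allow_pickle=True)
print(s['tool_pos'],s['ee_rot'],s['time_s'])
cv2.imwrite('pics/w4c.png',cv2.resize(d['pixels'][80:340,230:410,::-1],None,fx=2.3,fy=2.3,interpolation=cv2.INTER_CUBIC))
E
```

```text
time_s: 5.68
tool_pos: [0.471, -0.2929, 0.141]
ee_rot: [[0.998, -0.056, 0.003], [-0.056, -0.998, -0.002], [0.003, 0.002, -1.0]]
wrist_force: [-0.1, -0.9, 0.3]
grip_width: 0.094
[ 0.471  -0.2929  0.141 ] [[ 0.9984 -0.0559  0.003 ]
 [-0.0559 -0.9984 -0.0021]
 [ 0.0031  0.0019 -1.    ]] 5.6833
```

View pics/w4.png

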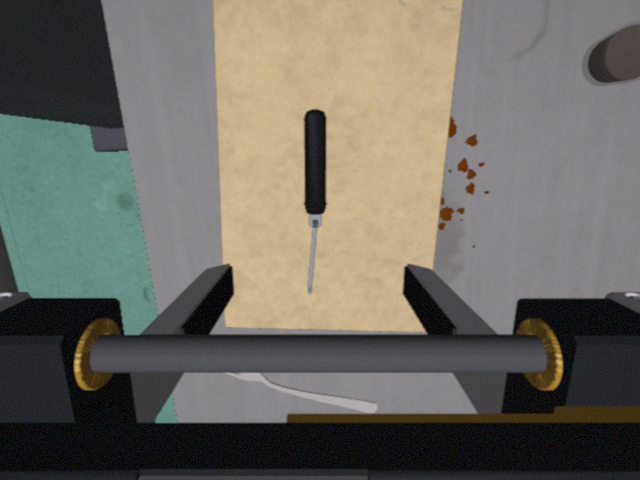

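View pics/w4c.png

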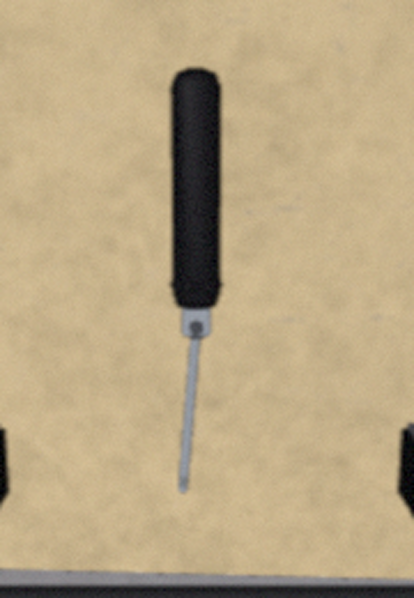

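The wrist picture shows the handle from (315,112) to (315,212), the pivot at (315,222) and the hook tip at (309,293). The head is visibly turned a few degrees.

```bash
python3 - <<'E'
from h import *
np.set_printoptions(precision=4,suppress=True)
s,d=np.load('w4s.npy',allow_pickle=True)
im=d['pixels'].astype(float); g=im.mean(2); sat=im.max(2)-im.min(2)
H=[];S=[]
for r in range(122,205):
    c=np.arange(290,342); w=np.clip(110-g[r,290:342],0,None); H.append(atz(d,s,((c*w).sum()/w.sum(),r),.028))
for r in range(232,286):
    c=np.arange(296,330); w=np.clip(55-sat[r,296:330],0,None); w[w<12]=0
    if w.sum()>0: S.append(atz(d,s,((c*w).sum()/w.sum(),r),.023))
H=np.array(H);S=np.array(S)
def fit(P):
    p=np.polyfit(P[:,1],P[:,0],1); res=P[:,0]-np.polyval(p,P[:,1]); return p,res.std(),np.degrees(np.arctan2(-1,-p[0]))
for n,P in(('h',H),('s',S)): print(n,fit(P))
R=np.array(s['ee_rot']); print('tool y ang',np.degrees(np.arctan2(R[1,1],R[0,1])))
ph=fit(H)[0]; ps=fit(S)[0]
y=(ps[1]-ph[1])/(ph[0]-ps[0]); print('intersect',np.polyval(ph,y),y)
for px,z in [((315.3,110),.028),((315.3,213.5),.028),((315.3,222.3),.026),((309.5,294.),.026)]: print(px,atz(d,s,px,z))
print('sat', sat[225:298:6,312].round())
E
```

```text
h (array([0.0588, 0.4864]), np.float64(6.496856238548081e-05), np.float64(-93.36464232879719))
s (array([0.1402, 0.5094]), np.float64(5.523986708133713e-05), np.float64(-97.98081411484473))
tool y ang -93.20607826498176
intersect 0.4697840479420587 -0.28265948985032524
(315.3, 110) [ 0.4754 -0.191   0.028 ]
(315.3, 213.5) [ 0.4706 -0.2748  0.028 ]
(315.3, 222.3) [ 0.4702 -0.2829  0.026 ]
(309.5, 294.0) [ 0.4611 -0.3494  0.026 ]
sat [12. 19.  5.  8. 11. 15. 12. 10.  1. 17. 39. 51. 60.]
```

```bash
python3 -m pendant '[[1,-0.002,-0.036,0.03,0,0,0],[1,-0.002,-0.036,0.06,0,0,0],[1,-0.002,-0.036,0.09,0,0,0],[1,-0.002,-0.036,0.1,0,0,0],[1,-0.002,-0.036,0.1,0,0,0]]'
python3 - <<'E'
from h import *
np.set_printoptions(precision=4,suppress=True)
s=robot.get_state();R=np.array(s['ee_rot']);T=np.array([.4713,-.2567,.0145])
print(R.T@(T-s['tool_pos']),np.degrees(np.arctan2(R[1,1],R[0,1])),R,s['tool_pos'])
E
```

```text
time_s: 6.15
tool_pos: [0.4704, -0.256, 0.0377]
ee_rot: [[0.999, -0.051, -0.002], [-0.051, -0.999, 0.001], [-0.002, -0.001, -1.0]]
wrist_force: [0.5, -0.3, 0.1]
grip_width: 0.0942
[0.001  0.0006 0.0232] -92.91022243460783 [[ 0.9987 -0.0508 -0.0022]
 [-0.0508 -0.9987  0.0013]
 [-0.0022 -0.0012 -1.    ]] [ 0.4704 -0.256   0.0377]
```

```bash
python3 -m pendant '[[1,0.001,0.0,0.012,0,0,0.4],[1,0.001,0.0,0.022,0,0,0.4],[1,0.001,0.0,0.022,0,0,0.4],[0,0.001,0.0,0.022,0,0,0.4],[-0.3,0.001,0.0,0.022,0,0,0.4]]'
```

```text
time_s: 6.57
tool_pos: [0.4725, -0.2569, 0.0173]
ee_rot: [[0.998, -0.059, 0.001], [-0.059, -0.998, -0.0], [0.001, 0.0, -1.0]]
wrist_force: [0.4, -0.6, -0.0]
grip_width: 0.0841
```

```bash
python3 -m pendant '[[-1,0,0,0,0,0,0],[-1,0,0,0,0,0,0],[-1,0,0,0,0,0,0],[-1,0,0,0,0,0,0],[-1,0,0,0,0,0,0]]'
```

```text
time_s: 6.98
tool_pos: [0.4723, -0.2567, 0.0168]
ee_rot: [[0.998, -0.059, 0.0], [-0.059, -0.998, -0.0], [0.0, 0.0, -1.0]]
wrist_force: [-0.7, 0.4, -0.2]
grip_width: 0.0512
```

```bash
python3 -m pendant '[[-1,0,0,0.001,0,0,0],[-1,0,0,0.001,0,0,0],[-1,0,0,0.001,0,0,0],[-1,0,0,0.001,0,0,0],[-1,0,0,0.001,0,0,0]]'
```

```text
time_s: 7.4
tool_pos: [0.4722, -0.2566, 0.0156]
ee_rot: [[0.998, -0.059, -0.0], [-0.059, -0.998, 0.0], [-0.0, -0.0, -1.0]]
wrist_force: [0.7, 0.4, 0.4]
grip_width: 0.0176
```

```bash
python3 -m pendant '[[-1,0,0,0,0,0,0],[-1,0,0,0,0,0,0],[-1,0,0,0,0,0,0]]'; python3 - <<'E'
from h import *
np.set_printoptions(precision=4,suppress=True)
s,d=snap('wrist','w5')
print(s['tool_pos'],s['ee_rot'],s['wrist_force'])
E
```

```text
time_s: 7.65
tool_pos: [0.4722, -0.2567, 0.0156]
ee_rot: [[0.998, -0.059, -0.0], [-0.059, -0.998, 0.0], [-0.0, -0.0, -1.0]]
wrist_force: [-0.8, 0.0, 0.1]
grip_width: 0.0178
[ 0.4722 -0.2567  0.0156] [[ 0.9982 -0.0594 -0.0001]
 [-0.0594 -0.9982  0.    ]
 [-0.0001 -0.     -1.    ]] [-0.8306  0.0102  0.0604]
```

View pics/w5.png

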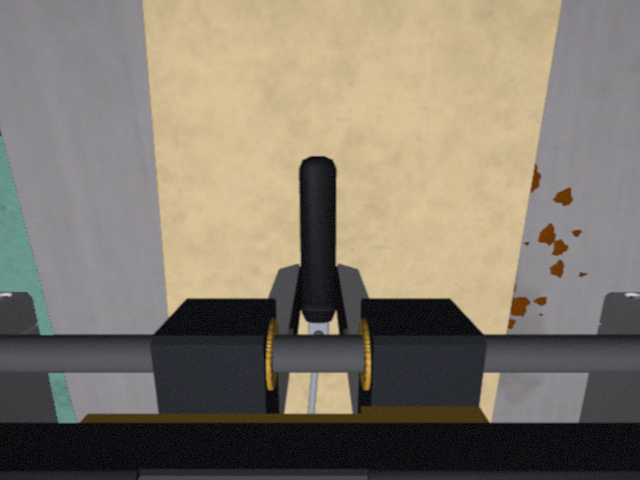

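```bash
python3 - <<'E'
from h import *
np.set_printoptions(precision=4,suppress=True)
s,d=snap('wrist')
np.save('w5s.npy',np.array([s,d],dtype=object),allow_pickle=True)
im=d['pixels'].astype(float); g=im.mean(2); sat=im.max(2)-im.min(2)
R=np.array(s['ee_rot']);t=s['tool_pos']
H=[]
for r in range(170,250,4):
    c=np.arange(290,347); w=np.clip(110-g[r,290:347],0,None); H.append(R.T@(atz(d,s,((c*w).sum()/w.sum(),r),.028)-t))
print(np.array(H)[::4])
for px,z in [((318,157),.030),((318,157),.023),((318.5,335.),.026)]: print(R.T@(atz(d,s,px,z)-t))
S=[]
for r in range(376,412,3):
    c=np.arange(300,336); w=np.clip(70-sat[r,300:336],0,None); w[w<10]=0; S.append(R.T@(atz(d,s,((c*w).sum()/w.sum(),r),.023)-t))
S=np.array(S);print(S[::3]); p=np.polyfit(S[:,1],S[:,0],1);print(np.degrees(np.arctan(p[0])), p)
E
```

```text
[[ 0.0003 -0.06   -0.0124]
 [ 0.0005 -0.0524 -0.0124]
 [ 0.0004 -0.0447 -0.0124]
 [ 0.0003 -0.0368 -0.0124]
 [ 0.0004 -0.0287 -0.0124]]
[ 0.0005 -0.066  -0.0144]
[ 0.0005 -0.066  -0.0074]
[ 0.0009  0.0278 -0.0104]
[[-0.0011  0.0552 -0.0074]
 [-0.0014  0.0611 -0.0074]
 [-0.0028  0.067  -0.0074]
 [-0.003   0.073  -0.0074]]
-4.602636959784701 [-0.0805  0.0029]
```

```bash
python3 - <<'E'
from w import *
d,s=d3,s3
g=cv2.GaussianBlur(d['pixels'].astype(np.float32).mean(2),(3,3),0)
def edge_h(cols,r0,r1,sign): # along rows find gradient peak
    out=[]
    for c in cols:
        col=g[r0:r1,c]; gr=np.diff(col)*sign; i=int(np.argmax(gr)); 
        j=slice(max(i-2,0),i+3); w=np.clip(gr[j],0,None); out.append((c,r0+.5+(w*np.arange(j.start,j.start+len(w))).sum()/w.sum()))
    return np.array(out)
def edge_v(rows,c0,c1,sign):
    out=[]
    for r in rows:
        c0r=int(c0(r));row=g[r,c0r:c0r+int(c1)]; gr=np.diff(row)*sign; i=int(np.argmax(gr)); j=slice(max(i-2,0),i+3); w=np.clip(gr[j],0,None)
        out.append((c0r+.5+(w*np.arange(j.start,j.start+len(w))).sum()/w.sum(),r))
    return np.array(out)
def rep(n,E,z):
    P=np.array([atz(d,s,e,z) for e in E]); m=P.mean(0); u,sv,vt=np.linalg.svd(P-m); 
    k=np.abs((P-m)@vt[1])<.0015; P=P[k];m=P.mean(0);u,sv,vt=np.linalg.svd(P-m); v=vt[0]
    a=np.degrees(np.arctan2(v[1],v[0])); print(n,len(P),'ang',((a+90)%180)-90,'res mm',1e3*sv[1]/len(P)**.5,'mean',m); return m,v
# front edge crop (257,233)->(537,304): px (285.7,167.7)->(379,191.3)
cols=[c for c in range(289,376) if not(324<c<350)]
E=[]
for c in cols:
    r=167.7+(c-285.7)*.253; E.append(edge_h([c],int(r)-5,int(r)+7,1)[0])
f=rep('front',E,.004)
# left side: px (285.7,167.7)->(263,263)
E=edge_v(range(174,258),lambda r:285.7-(r-167.7)*.238-6,12,1); l=rep('left',E,.004)
# right side upper: px (379,191)->(~366,236)
E=edge_v(range(196,222),lambda r:379-(r-191)*.24-6,13,-1); r_=rep('right',E,.004)
# stub
L=edge_v(range(172,191),lambda r:331-(r-170)*.25-6,11,-1); Rr=edge_v(range(174,192),lambda r:347.3-(r-172)*.2-5,11,1)
a=rep('stubL',L,.1);b=rep('stubR',Rr,.1)
mid=(a[0]+b[0])/2; print('stub mid',mid,'width',np.linalg.norm(a[0][:2]-b[0][:2]))
# hub/end face
print(g[160:200,338].round())
for c in(334,336,338,340,342): 
    e=edge_h([c],160,180,-1)[0]; print('end',e,atz(d,s,e,.1),atz(d,s,e,.11))
E
```

```text
front 62 ang 75.89877303358134 res mm 0.06496547616725745 mean [0.571  0.0772 0.004 ]
left 84 ang -13.935696723122106 res mm 0.1090950339065837 mean [0.6221 0.0001 0.004 ]
right 26 ang -14.17787590819998 res mm 0.12175405387723516 mean [0.6118 0.1374 0.004 ]
stubL 19 ang -12.56275588472029 res mm 0.09718626090620049 mean [0.5682 0.0699 0.1   ]
stubR 18 ang -15.311875250834305 res mm 0.06596366483340171 mean [0.5698 0.0899 0.1   ]
stub mid [0.569  0.0799 0.1   ] width 0.020044824766242017
[167. 166. 167. 168. 168. 169. 168. 158. 133. 105.  93.  93.  93.  93.
  93.  93.  93.  92.  93.  94.  94.  93.  93.  94.  94.  94.  95.  96.
  95.  95.  94.  93.  92.  89.  88. 105. 139. 165. 167. 144.]
end [334.     167.1236] [0.5537 0.0779 0.1   ] [0.5534 0.0775 0.11  ]
end [336.     167.5657] [0.5542 0.08   0.1   ] [0.5539 0.0795 0.11  ]
end [338.     168.0867] [0.5547 0.0821 0.1   ] [0.5544 0.0816 0.11  ]
end [340.     168.5679] [0.5552 0.0843 0.1   ] [0.5549 0.0836 0.11  ]
end [342.     169.1727] [0.5558 0.0864 0.1   ] [0.5555 0.0857 0.11  ]
```

```bash
cat > g.py <<'E'
from h import *
np.set_printoptions(precision=4,suppress=True)
yaw=np.radians(-14.0); U=np.array([np.cos(yaw),np.sin(yaw),0]); N=np.array([-np.sin(yaw),np.cos(yaw),0])
NC=.2150; UE=.5182; ZT=.110
HEAD=np.radians(-4.6)
PIV=np.array([0,.026,-.0074]); HD=np.array([np.sin(HEAD),np.cos(HEAD),0]); TIP=PIV+HD*.067
def Rt(psi,pitch=0.):
    # tool y at yaw psi, pitch: nose up (rad) about head-normal axis (world horizontal N)
    y=np.array([np.cos(psi),np.sin(psi),0]); x=np.array([-np.sin(psi),np.cos(psi),0]); R=np.c_[x,y,[0,0,-1]]
    return cv2.Rodrigues(-N*pitch)[0]@R
PSI=yaw-HEAD
def target(du,zaxis,pitch=0.,dn=0.):
    """tip at du past shaft end (axis point), shank axis height at tip"""
    R=Rt(PSI,pitch); p=U*(UE+du)+N*(NC+dn); p[2]=zaxis
    return R,p-R@TIP
def delta(R,p,s=None):
    s=s or robot.get_state(); Rs=np.array(s['ee_rot']); 
    d=Rs.T@(p-s['tool_pos']); rv=cv2.Rodrigues(Rs.T@R)[0].ravel()
    return d, np.degrees(rv)
def where(s=None):
    s=s or robot.get_state(); R=np.array(s['ee_rot']); t=s['tool_pos']+R@TIP; h=R@HD
    print('tip du %.4f dn %.4f z %.4f'%(t@U-UE,t@N-NC,t[2]),'head yaw %.2f pitch %.2f'%(np.degrees(np.arctan2(h[1],h[0])),np.degrees(np.arcsin(h[2]))),'F',np.round(s['wrist_force'],2),'M',np.round(s['ft_torque'],3),'t',s['time_s'],'w',s['grip_width'])
E
python3 -m pendant '[[-1,0,0,-0.03,0,0,0],[-1,0,0,-0.07,0,0,0],[-1,0,0,-0.11,0,0,0],[-1,0,0,-0.15,0,0,-6],[-1,0,0,-0.17,0,0,-12]]'
python3 - <<'E'
from g import *
where(); R,p=target(-.03,.14); print(R,p); print(delta(R,p))
E
```

```text
time_s: 8.17
tool_pos: [0.4731, -0.2572, 0.1906]
ee_rot: [[0.988, 0.154, 0.005], [0.154, -0.988, -0.003], [0.004, 0.004, -1.0]]
wrist_force: [0.2, 0.1, 0.6]
grip_width: 0.018
tip du 0.0341 dn -0.4376 z 0.1983 head yaw -85.75 pitch 0.19 F [0.19 0.07 0.61] M [-0.079  0.055  0.012] t 8.1667 w 0.017961103940192152
[[ 0.1633  0.9866  0.    ]
 [ 0.9866 -0.1633  0.    ]
 [ 0.      0.     -1.    ]] [0.4351 0.111  0.1326]
(array([ 0.0188, -0.3698,  0.0567]), array([  0.3298,  -0.0799, -71.7479]))
```

```bash
python3 -m pendant '[[-1,0.002,-0.037,0,0,0,-7],[-1,0.004,-0.074,0,0,0,-14],[-1,0.006,-0.111,0,0,0,-21],[-1,0.008,-0.148,0,0,0,-28],[-1,0.009,-0.185,0,0,0,-35]]'
python3 - <<'E'
from g import *
where(); R,p=target(-.03,.18); print(delta(R,p))
E
```

```text
time_s: 8.58
tool_pos: [0.453, -0.0708, 0.1857]
ee_rot: [[0.72, 0.694, 0.0], [0.694, -0.72, 0.0], [0.0, 0.0, -1.0]]
wrist_force: [0.8, 0.4, -0.6]
grip_width: 0.0174
tip du 0.0142 dn -0.2280 z 0.1931 head yaw -50.68 pitch 0.01 F [ 0.77  0.38 -0.62] M [-0.012 -0.042  0.047] t 8.5833 w 0.01740143023288252
(array([ 0.1132, -0.1434,  0.0131]), array([  0.014 ,  -0.0075, -36.6785]))
```

```bash
python3 -m pendant '[[-1,0.025,-0.03,0,0,0,-7],[-1,0.05,-0.06,0,0,0,-14],[-1,0.075,-0.09,0,0,0,-21],[-1,0.095,-0.12,0,0,0,-28],[-1,0.113,-0.143,0.01,0,0,-35]]'
python3 - <<'E'
from g import *
where(); R,p=target(-.03,.15); print(delta(R,p))
E
```

```text
time_s: 9.0
tool_pos: [0.4366, 0.1115, 0.177]
ee_rot: [[0.191, 0.982, 0.003], [0.982, -0.191, 0.001], [0.001, 0.003, -1.0]]
wrist_force: [0.4, 1.1, -1.4]
grip_width: 0.0182
tip du -0.0287 dn -0.0018 z 0.1847 head yaw -15.61 pitch 0.14 F [ 0.36  1.08 -1.41] M [-0.035 -0.018 -0.009] t 9.0 w 0.018164689543079787
(array([-0.0008, -0.0015,  0.0344]), array([ 0.1507, -0.0652, -1.6082]))
```

```bash
python3 -m pendant '[[-1,-0.001,-0.002,0.02,0,0,-1.6],[-1,-0.001,-0.002,0.034,0,0,-1.6],[-1,-0.001,-0.002,0.034,0,0,-1.6],[-1,-0.001,-0.002,0.034,0,0,-1.6]]'
python3 - <<'E'
from g import *
where(); R,p=target(.016,.118); print(delta(R,p))
s,d=snap('wrist','w6'); s,d=snap('side','s6')
cv2.imwrite('pics/s6c.png',cv2.resize(d['pixels'][170:280,260:400,::-1],None,fx=5,fy=5,interpolation=cv2.INTER_CUBIC))
E
```

```text
time_s: 9.33
tool_pos: [0.4344, 0.1085, 0.1416]
ee_rot: [[0.17, 0.985, -0.001], [0.985, -0.17, -0.0], [-0.0, -0.001, -1.0]]
wrist_force: [0.8, 0.9, -0.5]
grip_width: 0.0176
tip du -0.0300 dn -0.0032 z 0.1489 head yaw -14.41 pitch -0.05 F [ 0.84  0.87 -0.54] M [ 0.016  0.014 -0.018] t 9.3333 w 0.01762714754357532
(array([-0.0008,  0.0461,  0.031 ]), array([-0.0556,  0.0175, -0.4149]))
```

View pics/w6.png

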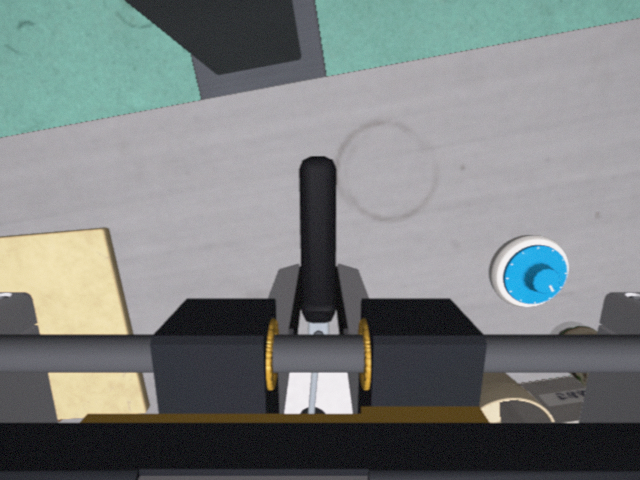

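View pics/s6c.png

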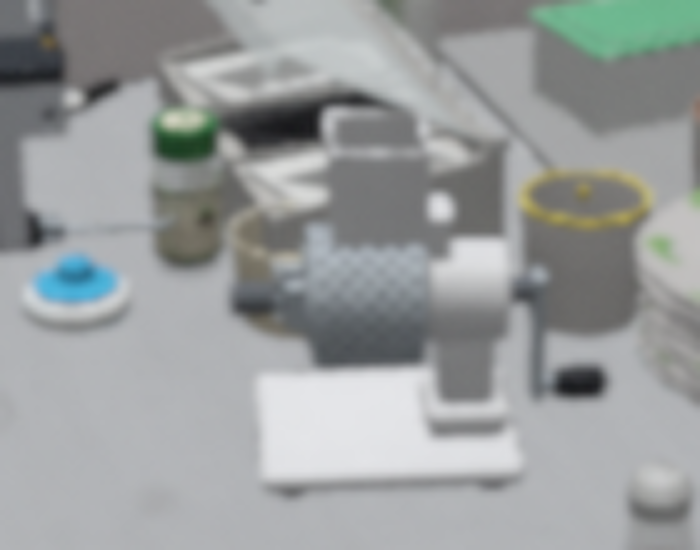

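```bash
python3 -m pendant '[[-1,-0.001,0.03,0.0,0,0,-0.4],[-1,-0.001,0.046,0.01,0,0,-0.4],[-1,-0.001,0.046,0.025,0,0,-0.4],[-1,-0.001,0.046,0.031,0,0,-0.4],[-1,-0.001,0.046,0.031,0,0,-0.4]]'
python3 - <<'E'
from g import *
s,d=snap('wrist','w7');where(s)
cv2.imwrite('pics/w7c.png',cv2.resize(d['pixels'][300:430,250:390,::-1],None,fx=5,fy=4.6,interpolation=cv2.INTER_CUBIC))
E
```

```text
time_s: 9.85
tool_pos: [0.4792, 0.0993, 0.11]
ee_rot: [[0.164, 0.986, -0.002], [0.986, -0.164, -0.0], [-0.001, -0.002, -1.0]]
wrist_force: [-0.4, 0.8, -1.1]
grip_width: 0.0181
tip du 0.0157 dn -0.0007 z 0.1172 head yaw -14.05 pitch -0.10 F [-0.4   0.75 -1.1 ] M [0.041 0.037 0.007] t 9.85 w 0.018119926336054876
```

View pics/w7c.png

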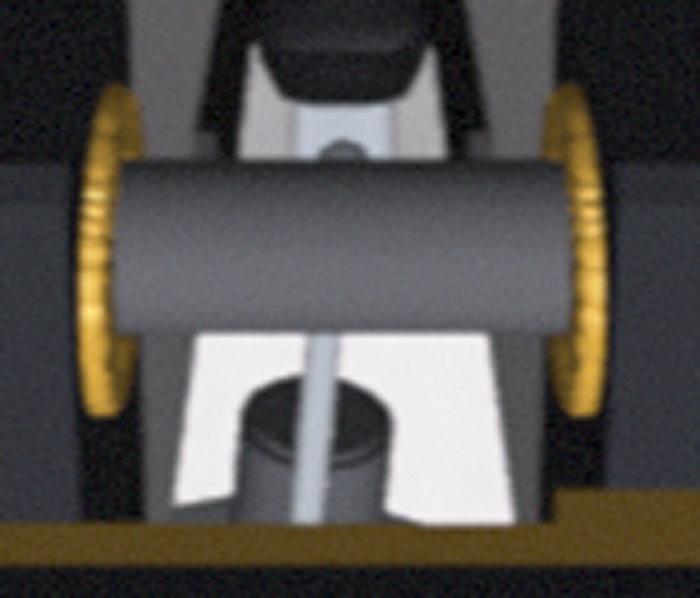

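The shank (crop x≈318) sits centred over the shaft end ellipse (245–392), so it is well aligned. I'll lower it gently onto the stub.

```bash
python3 -m pendant '[[-1,0,0,0.002,0,0,0],[-1,0,0,0.0035,0,0,0],[-1,0,0,0.0035,0,0,0]]';python3 -c "
from g import *
where()"; python3 -m pendant '[[-1,0,0,0.0008,0,0,0],[-1,0,0,0.0008,0,0,0]]';python3 -c "
from g import *
where()"
```

```text
time_s: 10.15
tool_pos: [0.4797, 0.0998, 0.1076]
ee_rot: [[0.163, 0.987, 0.001], [0.987, -0.163, 0.0], [0.0, 0.001, -1.0]]
wrist_force: [0.3, -0.3, -0.6]
grip_width: 0.0176
tip du 0.0160 dn -0.0000 z 0.1150 head yaw -13.99 pitch 0.04 F [ 0.27 -0.26 -0.58] M [ 0.011 -0.04   0.012] t 10.15 w 0.01763499079673487
time_s: 10.32
tool_pos: [0.4797, 0.0997, 0.1065]
ee_rot: [[0.163, 0.987, 0.0], [0.987, -0.163, 0.0], [0.0, 0.0, -1.0]]
wrist_force: [-0.1, 0.0, -1.4]
grip_width: 0.0178
tip du 0.0161 dn -0.0001 z 0.1139 head yaw -14.00 pitch 0.02 F [-0.08  0.05 -1.38] M [ 0.019  0.058 -0.036] t 10.3167 w 0.01783395011372722
```

```bash
for i in 1 2 3; do python3 -m pendant '[[-1,0,0,0.0006,0,0,0],[-1,0,0,0.0006,0,0,0]]' >/dev/null;python3 -c "
from g import *
where()"; done
```

```text
tip du 0.0160 dn -0.0001 z 0.1131 head yaw -14.00 pitch -0.00 F [-0.74 -0.39 -1.7 ] M [-0.01   0.023  0.045] t 10.4833 w 0.017618981065303154
tip du 0.0160 dn -0.0002 z 0.1124 head yaw -14.01 pitch -0.01 F [-0.76 -0.1  -0.73] M [0.005 0.016 0.001] t 10.65 w 0.01822539435651442
tip du 0.0161 dn -0.0002 z 0.1118 head yaw -14.00 pitch -0.00 F [-0.1  -0.13 -1.34] M [ 0.001 -0.081 -0.004] t 10.8167 w 0.017712117487183755
```

```bash
for i in 1 2; do python3 -m pendant '[[-1,0,0,0.0005,0,0,0],[-1,0,0,0.0005,0,0,0],[-1,0,0,0.0005,0,0,0]]' >/dev/null;python3 -c "
from g import *
where()"; done
```

```text
tip du 0.0161 dn -0.0001 z 0.1115 head yaw -14.00 pitch 0.01 F [-0.91 -0.02  0.53] M [-0.002 -0.084 -0.035] t 11.0667 w 0.017543603903126835
tip du 0.0161 dn -0.0001 z 0.1111 head yaw -14.00 pitch 0.01 F [-1.19 -0.89  2.08] M [-0.028 -0.036 -0.015] t 11.3167 w 0.0178763343434238
```

```bash
python3 -m pendant '[[-1,0,0,-0.0005,0,0,0],[-1,-0.0002,0.003,-0.0005,0,0,0],[-1,-0.0005,0.006,-0.0005,0,0,0],[-1,-0.0005,0.006,-0.0005,0,0,0]]'>/dev/null;python3 -c "
from g import *
where()";  python3 -m pendant '[[-1,-0.0002,0.002,0,0,0,0],[-1,-0.0003,0.004,0,0,0,0],[-1,-0.0004,0.005,0,0,0,0],[-1,-0.0004,0.005,0,0,0,0]]'>/dev/null;python3 - <<'E'
from g import *
s,d=snap('wrist','w8');where(s)
cv2.imwrite('pics/w8c.png',cv2.resize(d['pixels'][300:430,250:390,::-1],None,fx=5,fy=4.6,interpolation=cv2.INTER_CUBIC))
E
```

```text
tip du 0.0227 dn -0.0002 z 0.1115 head yaw -14.01 pitch 0.02 F [0.63 0.05 0.19] M [-0.049 -0.344 -0.04 ] t 11.65 w 0.017541814867569557
tip du 0.0274 dn -0.0002 z 0.1115 head yaw -14.01 pitch 0.01 F [ 0.62 -0.08  1.19] M [-0.019 -0.175 -0.022] t 11.9833 w 0.017632249732954623
```

View pics/w8c.png

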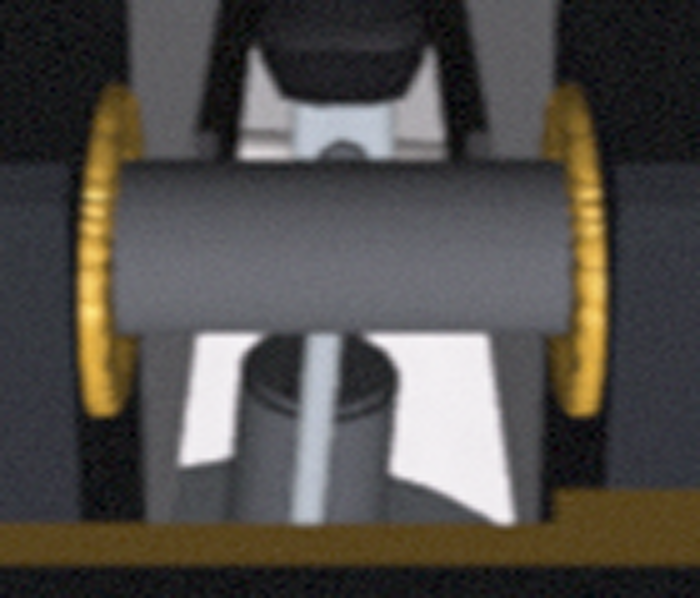

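```bash
python3 -m pendant '[[-1,-0.0002,0.002,0,0,0,0],[-1,-0.0003,0.004,0,0,0,0],[-1,-0.0004,0.005,0,0,0,0],[-1,-0.0004,0.005,0,0,0,0]]'>/dev/null;python3 -c "
from g import *
where()";  python3 -m pendant '[[-1,-0.0002,0.002,0,0,0,0],[-1,-0.0003,0.004,0,0,0,0],[-1,-0.0003,0.004,0,0,0,0],[-1,-0.0003,0.004,0,0,0,0]]'>/dev/null;python3 - <<'E'
from g import *
s,d=snap('side','s9');where(s)
cv2.imwrite('pics/s9c.png',cv2.resize(d['pixels'][180:260,260:380,::-1],None,fx=6,fy=6,interpolation=cv2.INTER_CUBIC))
E
```

```text
tip du 0.0324 dn -0.0002 z 0.1114 head yaw -14.01 pitch 0.01 F [0.04 0.13 0.92] M [-0.054 -0.2    0.001] t 12.3667 w 0.01791769157083758
tip du 0.0365 dn -0.0001 z 0.1115 head yaw -14.01 pitch 0.04 F [ 0.32 -0.26  0.95] M [-0.039 -0.318 -0.015] t 12.7 w 0.017862072352507075
```

View pics/s9c.png

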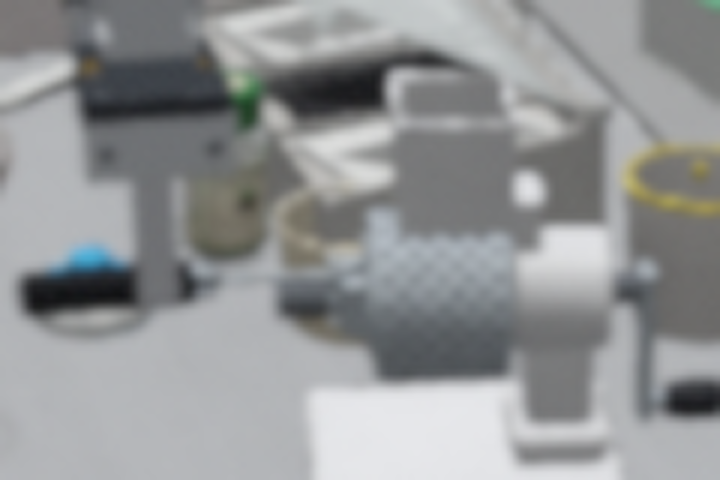

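```bash
cat >> g.py <<'E'
def pry(th,L=.038,zf=.1095,duf=0.):
    th=np.radians(th); ax=U*np.cos(th)+np.array([0,0,np.sin(th)]); nn=-U*np.sin(th)+np.array([0,0,np.cos(th)])
    F=U*(UE+duf)+N*NC; F[2]=zf
    tip=F+.002*nn+L*ax
    R=Rt(PSI,th); return R,tip-R@TIP
def pd(th,**k):
    d,r=delta(*pry(th,**k)); print('th',th,'d mm',np.round(d*1e3,2),'rot',np.round(r,2))
E
python3 -m pendant '[[-1,-0.0001,0.0015,0,0,0,0],[-1,-0.0001,0.0015,0,0,0,0],[-1,-0.0001,0.0015,0,0,0,0]]'>/dev/null;python3 - <<'E'
from g import *
where()
for t in (0,3,6,9): pd(t)
E
```

```text
tip du 0.0377 dn -0.0001 z 0.1115 head yaw -14.00 pitch 0.01 F [0.24 0.87 1.66] M [-0.01  -0.126 -0.005] t 13.0 w 0.017629110158235782
th 0 d mm [ 0.06  0.3  -0.03] rot [ 0.01 -0.   -0.  ]
th 3 d mm [0.03 0.66 2.84] rot [-2.98 -0.24 -0.  ]
th 6 d mm [-0.01  1.17  5.68] rot [-5.97 -0.48 -0.  ]
th 9 d mm [-0.06  1.82  8.5 ] rot [-8.96 -0.72 -0.  ]
```

```bash
python3 -m pendant '[[-1,0,0.0006,0.0028,-3,-0.2,0],[-1,0,0.0012,0.0057,-6,-0.5,0],[-1,0,0.0018,0.0085,-9,-0.7,0],[-1,0,0.0018,0.0085,-9,-0.7,0],[-1,0,0.0018,0.0085,-9,-0.7,0]]'>/dev/null;python3 - <<'E'
from g import *
where()
for t in (9,12,15): pd(t)
E
```

```text
tip du 0.0367 dn 0.0001 z 0.1173 head yaw -13.98 pitch 8.92 F [-0.98  0.25 -0.36] M [ 0.034  0.17  -0.04 ] t 13.4167 w 0.017678047455142513
th 9 d mm [-0.12  0.53  0.07] rot [-0.08 -0.02  0.02]
th 12 d mm [-0.15  0.89  2.94] rot [-3.07 -0.26  0.02]
th 15 d mm [-0.19  1.4   5.78] rot [-6.06 -0.51  0.02]
```

```bash
python3 -m pendant '[[-1,-0.0001,0.0005,0.0015,-1.5,-0.1,0],[-1,-0.0001,0.0009,0.003,-3.1,-0.2,0],[-1,-0.0001,0.0009,0.003,-3.1,-0.2,0]]'>/dev/null;python3 - <<'E'
from g import *
where()
for t in (12,14,15): pd(t)
E
```

```text
tip du 0.0370 dn -0.0001 z 0.1191 head yaw -14.01 pitch 12.07 F [-0.31  0.3  -0.58] M [0.063 0.311 0.001] t 13.6667 w 0.017762960642870307
th 12 d mm [ 0.11 -0.16 -0.43] rot [ 0.08 -0.04 -0.01]
th 14 d mm [0.09 0.06 1.48] rot [-1.92 -0.2  -0.01]
th 15 d mm [0.08 0.19 2.43] rot [-2.91 -0.28 -0.01]
```

```bash
python3 -m pendant '[[-1,0,0.0001,0.0015,-2,-0.2,0],[-1,0,0.0001,0.002,-2,-0.2,0],[-1,0,0.0001,0.002,-2,-0.2,0]]'>/dev/null;python3 - <<'E'
from g import *
where()
for t in (14,16,18): pd(t)
E
```

```text
tip du 0.0364 dn -0.0001 z 0.1203 head yaw -14.01 pitch 13.97 F [-3.56  0.86  0.14] M [0.166 0.786 0.034] t 13.9167 w 0.017657150356918387
th 14 d mm [ 0.05  0.04 -0.33] rot [-0.03 -0.01 -0.01]
th 16 d mm [0.03 0.27 1.59] rot [-2.02 -0.17 -0.01]
th 18 d mm [0.   0.55 3.49] rot [-4.01 -0.33 -0.01]
```

```bash
python3 -m pendant '[[-1,0,0,0,0,0,0]]'>/dev/null; python3 -c "
from g import *
where()"; python3 -m pendant '[[-1,0.0001,-0.001,0,0,0,0],[-1,0.0001,-0.001,0,0,0,0],[-1,0.0001,-0.001,0,0,0,0]]'>/dev/null;python3 - <<'E'
from g import *
where()
for t in (14,16,18): pd(t)
E
```

```text
tip du 0.0366 dn -0.0001 z 0.1204 head yaw -14.02 pitch 14.00 F [-3.02  0.89 -0.41] M [ 0.196  0.876 -0.04 ] t 14.0 w 0.017606363904970727
tip du 0.0361 dn 0.0000 z 0.1207 head yaw -14.02 pitch 14.16 F [ 1.11 -0.51 -0.56] M [-0.005 -0.068  0.018] t 14.25 w 0.0178890937053344
th 14 d mm [-0.07  0.29 -0.16] rot [ 0.16 -0.03 -0.02]
th 16 d mm [-0.09  0.51  1.75] rot [-1.83 -0.19 -0.02]
th 18 d mm [-0.11  0.79  3.66] rot [-3.82 -0.35 -0.02]
```

```bash
python3 - <<'E'
from g import *
s5,d5=np.load('w5s.npy',allow_pickle=True)
for nm,pos,R in [('w7',[.4792,.0993,.1100],[[.164,.986,-.002],[.986,-.164,0],[-.001,-.002,-1]]),('w8',None,None)]:
    if pos is None:
        R=Rt(PSI); tip=U*(UE+.0274)+N*NC; tip[2]=.1115; pos=tip-R@TIP
    s=dict(tool_pos=np.array(pos),ee_rot=np.array(R))
    for z in(.09,.11):
        P=U*UE+N*NC; P[2]=z; q=proj(d5,s,P); print(nm,z,q,'crop',(q[0]-250)*5,(q[1]-300)*4.6)
s=robot.get_state();print(s['tool_pos'],s['ee_rot'])
E
```

```text
w7 0.09 [311.8318 379.6642] crop 309.1589033361231 366.45537414695843
w7 0.11 [311.2579 400.6277] crop 306.28963835008506 462.8874821482175
w8 0.09 [312.0076 369.0922] crop 310.038163110066 317.82427279189125
w8 0.11 [311.4385 389.9588] crop 307.19249238466233 413.81050531702795
[0.5036 0.0939 0.0907] [[ 0.1658  0.9571  0.2375]
 [ 0.986  -0.1563 -0.0585]
 [-0.0188  0.2439 -0.9696]]
```

```bash
python3 - <<'E'
from g import *
s,d=snap('side','s10');where(s)
cv2.imwrite('pics/s10c.png',cv2.resize(d['pixels'][190:250,280:360,::-1],None,fx=9,fy=9,interpolation=cv2.INTER_CUBIC))
s,d=snap('wrist','w10')
cv2.imwrite('pics/w10c.png',cv2.resize(d['pixels'][300:430,250:390,::-1],None,fx=5,fy=4.6,interpolation=cv2.INTER_CUBIC))
s,d=snap('scene','c10')
cv2.imwrite('pics/c10c.png',cv2.resize(d['pixels'][180:240,290:370,::-1],None,fx=9,fy=9,interpolation=cv2.INTER_CUBIC))
E
```

```text
tip du 0.0361 dn 0.0000 z 0.1207 head yaw -14.02 pitch 14.16 F [ 1.11 -0.51 -0.56] M [-0.005 -0.068  0.018] t 14.25 w 0.0178890937053344
```

View pics/s10c.png

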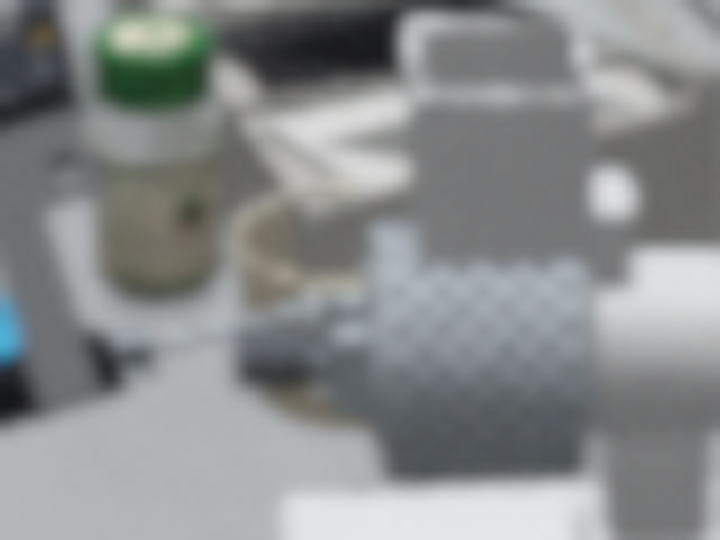

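View pics/w10c.png

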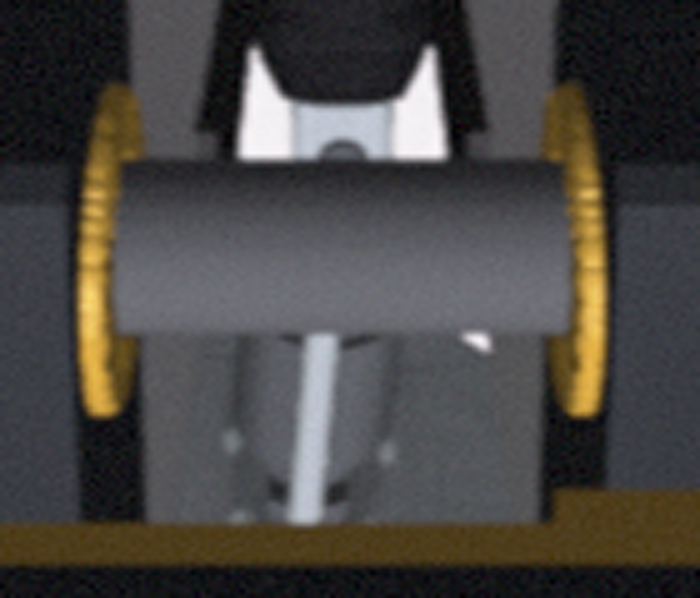

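View pics/c10c.png

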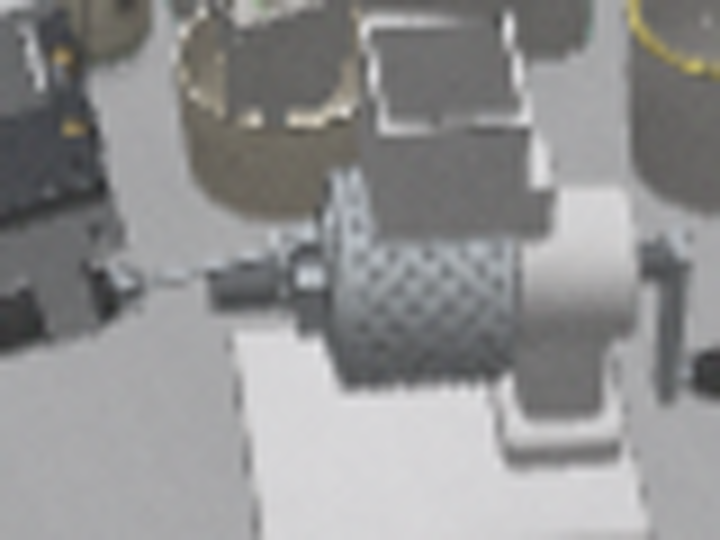

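```bash
python3 - <<'E'
from g import *
s5,d=np.load('w5s.npy',allow_pickle=True); s=robot.get_state()
for du,z,n in [(0,.11,'end top'),(.0237,.11,'groove front lip'),(.0237,.107,'g'),(.0303,.107,'gback'),(.027,.121,'arch'),(.027,.1187,'arch under'),(.0303,.115,'nose top front'),(.0361,.1207,'tip')]:
    P=U*(UE+du)+N*NC; P[2]=z; q=proj(d,s,P); print(n,q.round(1),'crop',((q[0]-250)*5).round(),((q[1]-300)*4.6).round())
E
```

```text
end top [312.7 374.6] crop 314.0 343.0
groove front lip [309.9 402. ] crop 300.0 469.0
g [310.1 397.7] crop 301.0 449.0
gback [309.4 404.8] crop 297.0 482.0
arch [308.8 422.6] crop 294.0 564.0
arch under [309.  418.9] crop 295.0 547.0
nose top front [308.8 416.7] crop 294.0 537.0
tip [307.8 431.8] crop 289.0 606.0
```

```bash
python3 - <<'E'
from g import *
for t in (14,16,18): pd(t,L=.037)
E
python3 -m pendant '[[-1,0,0,0.001,-1,-0.1,0],[-1,0,-0.0004,0.002,-1.9,-0.2,0],[-1,0,-0.0004,0.002,-1.9,-0.2,0],[-1,0,-0.0004,0.002,-1.9,-0.2,0]]'>/dev/null;python3 - <<'E'
from g import *
where()
for t in (16,18,20): pd(t,L=.037)
E
```

```text
th 14 d mm [-0.   -0.66 -0.17] rot [ 0.17 -0.03 -0.02]
th 16 d mm [-0.02 -0.44  1.78] rot [-1.82 -0.19 -0.02]
th 18 d mm [-0.04 -0.16  3.72] rot [-3.81 -0.35 -0.02]
tip du 0.0348 dn 0.0001 z 0.1214 head yaw -14.00 pitch 16.12 F [ 3.23 -0.42  0.05] M [ 0.028 -0.155 -0.018] t 14.7333 w 0.01758130977200005
th 16 d mm [-0.11  0.28 -0.29] rot [ 0.12  0.02 -0.  ]
th 18 d mm [-0.13  0.5   1.66] rot [-1.88 -0.15 -0.  ]
th 20 d mm [-0.15  0.78  3.6 ] rot [-3.87 -0.31 -0.  ]
```

```bash
python3 -m pendant '[[-1,0,0.0002,0.0012,-1,-0.1,0],[-1,0,0.0005,0.002,-1.9,-0.15,0],[-1,0,0.0005,0.002,-1.9,-0.15,0],[-1,0,0.0005,0.002,-1.9,-0.15,0]]'>/dev/null;python3 - <<'E'
from g import *
where()
for t in (18,20,22): pd(t,L=.037)
E
```

```text
tip du 0.0345 dn 0.0001 z 0.1223 head yaw -14.00 pitch 17.96 F [ 1.57 -0.49 -0.36] M [0.07  0.174 0.024] t 15.0667 w 0.01819647669776137
th 18 d mm [-0.1   0.23 -0.38] rot [-0.04  0.01  0.  ]
th 20 d mm [-0.12  0.45  1.57] rot [-2.03 -0.15  0.  ]
th 22 d mm [-0.14  0.74  3.51] rot [-4.02 -0.31  0.  ]
```

```bash
python3 -m pendant '[[-1,0,0.0003,0.0012,-1,-0.1,0],[-1,0,0.0005,0.0021,-2,-0.15,0],[-1,0,0.0005,0.0021,-2,-0.15,0],[-1,0,0.0005,0.0021,-2,-0.15,0]]'>/dev/null;python3 - <<'E'
from g import *
where()
for t in (20,22,24): pd(t,L=.037)
E
```

```text
tip du 0.0342 dn 0.0001 z 0.1233 head yaw -14.00 pitch 19.94 F [-1.63 -0.12 -0.34] M [0.173 0.611 0.   ] t 15.4 w 0.01762954134407001
th 20 d mm [-0.07  0.15 -0.62] rot [-0.06  0.01  0.  ]
th 22 d mm [-0.09  0.37  1.33] rot [-2.05 -0.15  0.  ]
th 24 d mm [-0.11  0.67  3.27] rot [-4.05 -0.31  0.  ]
```

```bash
python3 - <<'E'
from g import *
s,d=snap('side','s11')
cv2.imwrite('pics/s11c.png',cv2.resize(d['pixels'][190:250,280:360,::-1],None,fx=9,fy=9,interpolation=cv2.INTER_CUBIC))
s,d=snap('wrist','w11')
cv2.imwrite('pics/w11c.png',cv2.resize(d['pixels'][300:430,250:390,::-1],None,fx=5,fy=4.6,interpolation=cv2.INTER_CUBIC))
E
```

View pics/s11c.png

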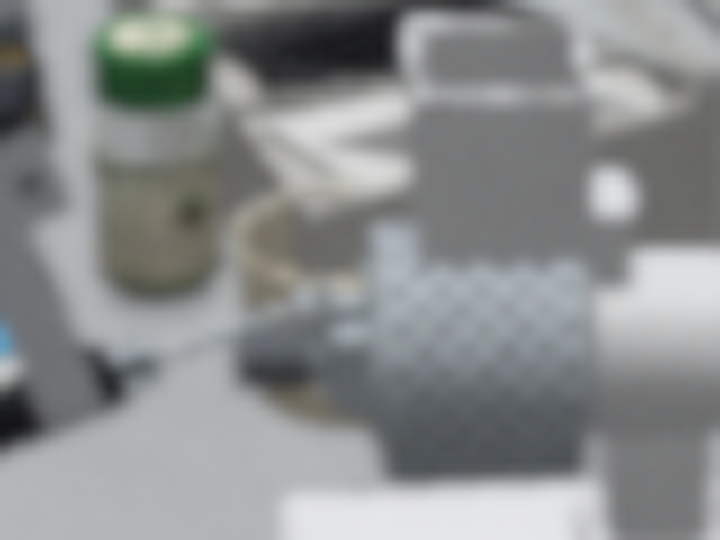

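View pics/w11c.png

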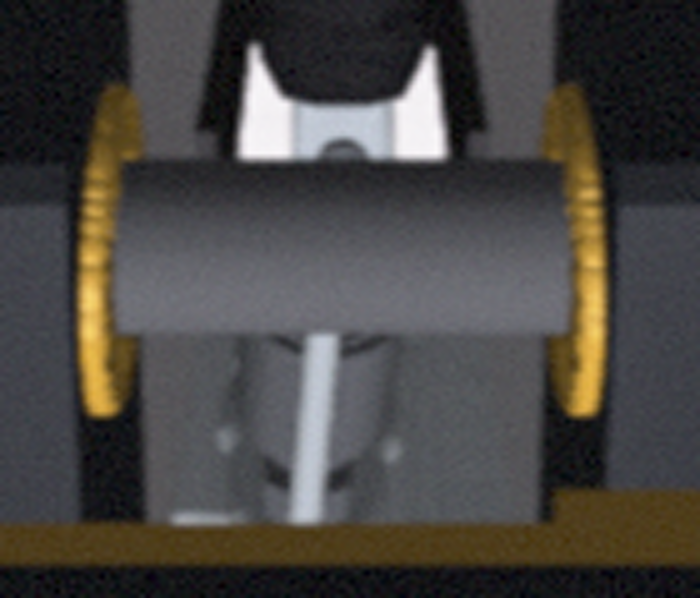

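```bash
python3 -m pendant '[[-1,0,0.0001,0.0012,-1,-0.1,0],[-1,0,0.0002,0.0021,-2,-0.15,0],[-1,0,0.0002,0.0021,-2,-0.15,0],[-1,0,0.0002,0.0021,-2,-0.15,0]]'>/dev/null;python3 - <<'E'
from g import *
where()
for t in (22,24,26): pd(t,L=.037)
E
```

```text
tip du 0.0338 dn 0.0001 z 0.1245 head yaw -14.00 pitch 21.97 F [-1.91  1.32  0.26] M [ 0.215  0.769 -0.044] t 15.8333 w 0.017958121421300946
th 22 d mm [-0.1   0.04 -0.73] rot [-0.03 -0.01  0.  ]
th 24 d mm [-0.12  0.27  1.22] rot [-2.03 -0.17  0.  ]
th 26 d mm [-0.14  0.56  3.15] rot [-4.02 -0.33  0.  ]
```

```bash
python3 -m pendant '[[-1,0,0,0.0012,-1,-0.1,0],[-1,0,0,0.0021,-2,-0.15,0],[-1,0,0,0.0021,-2,-0.15,0],[-1,0,0,0.0021,-2,-0.15,0]]'>/dev/null;python3 - <<'E'
from g import *
where()
for t in (24,26): pd(t,L=.037)
E
python3 -m pendant '[[-1,0,0,0.0012,-1,-0.1,0],[-1,0,0,0.0021,-2,-0.15,0],[-1,0,0,0.0021,-2,-0.15,0],[-1,0,0,0.0021,-2,-0.15,0]]'>/dev/null;python3 - <<'E'
from g import *
where()
for t in (26,28): pd(t,L=.037)
s,d=snap('side','s12')
cv2.imwrite('pics/s12c.png',cv2.resize(d['pixels'][190:250,280:360,::-1],None,fx=9,fy=9,interpolation=cv2.INTER_CUBIC))
s,d=snap('wrist','w12')
cv2.imwrite('pics/w12c.png',cv2.resize(d['pixels'][300:430,250:390,::-1],None,fx=5,fy=4.6,interpolation=cv2.INTER_CUBIC))
E
```

```text
tip du 0.0331 dn 0.0001 z 0.1254 head yaw -14.00 pitch 23.92 F [-2.54  1.56 -0.5 ] M [0.234 0.739 0.006] t 16.1667 w 0.01752429490175486
th 24 d mm [-0.14  0.34 -0.83] rot [-0.08 -0.02  0.  ]
th 26 d mm [-0.16  0.56  1.12] rot [-2.07 -0.18  0.  ]
tip du 0.0326 dn 0.0001 z 0.1265 head yaw -14.01 pitch 25.94 F [-2.63  0.79  1.33] M [ 0.167  0.447 -0.014] t 16.5 w 0.017596856773555845
th 26 d mm [-0.16  0.27 -0.86] rot [-0.06 -0.03 -0.01]
th 28 d mm [-0.18  0.49  1.09] rot [-2.05 -0.19 -0.01]
```

View pics/s12c.png

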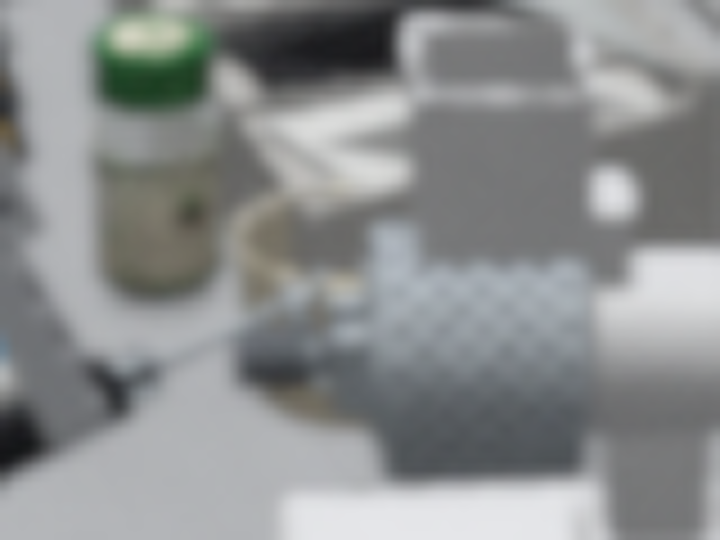

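View pics/w12c.png

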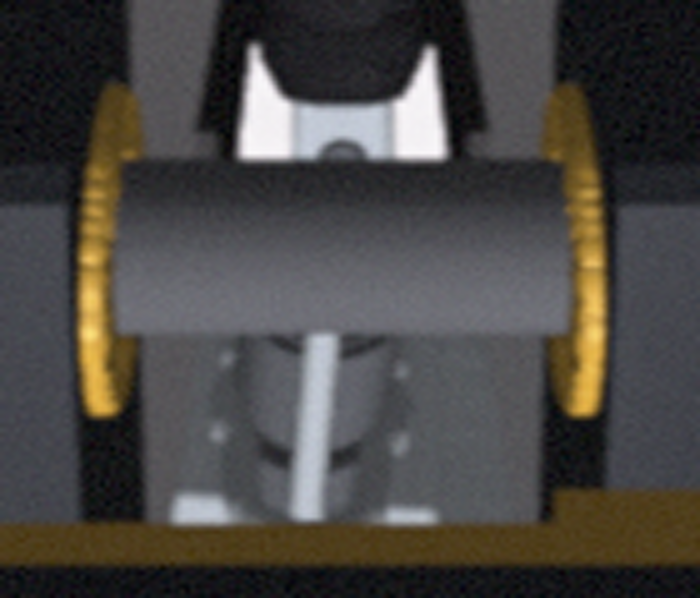

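The load moment fell from about 0.36 to 0.05 N m between 24° and 26°, so the clip seems to have popped off. I'll lift straight up, holding the pitch.

```bash
python3 - <<'E'
from g import *
s=robot.get_state(); print(np.array(s['ee_rot']).T@[0,0,.01])
E
```

```text
[-0.0003  0.0044 -0.009 ]
```

```bash
python3 -m pendant '[[-1,0,0.0009,-0.0018,0,0,0],[-1,0,0.0018,-0.0036,0,0,0],[-1,-0.0001,0.0026,-0.0054,0,0,0],[-1,-0.0001,0.0026,-0.0054,0,0,0]]'>/dev/null;python3 - <<'E'
from g import *
where()
E
```

```text
tip du 0.0325 dn 0.0001 z 0.1327 head yaw -14.02 pitch 25.97 F [ 1.77 -0.33 -3.86] M [ 0.158  0.7   -0.023] t 16.9333 w 0.017650470992776394
```

```bash
python3 - <<'E'
from g import *
s,d=snap('side','s13');where(s)
cv2.imwrite('pics/s13c.png',cv2.resize(d['pixels'][190:250,280:360,::-1],None,fx=9,fy=9,interpolation=cv2.INTER_CUBIC))
s,d=snap('wrist','w13')
cv2.imwrite('pics/w13c.png',cv2.resize(d['pixels'][300:430,250:390,::-1],None,fx=5,fy=4.6,interpolation=cv2.INTER_CUBIC))
s,d=snap('scene','c13')
cv2.imwrite('pics/c13c.png',cv2.resize(d['pixels'][180:240,290:370,::-1],None,fx=9,fy=9,interpolation=cv2.INTER_CUBIC))
E
```

```text
tip du 0.0325 dn 0.0001 z 0.1327 head yaw -14.02 pitch 25.97 F [ 1.77 -0.33 -3.86] M [ 0.158  0.7   -0.023] t 16.9333 w 0.017650470992776394
```

View pics/s13c.png

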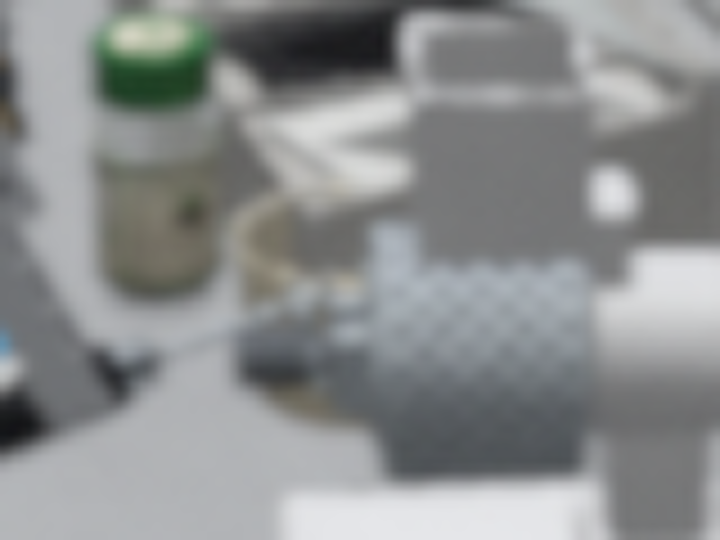

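View pics/w13c.png

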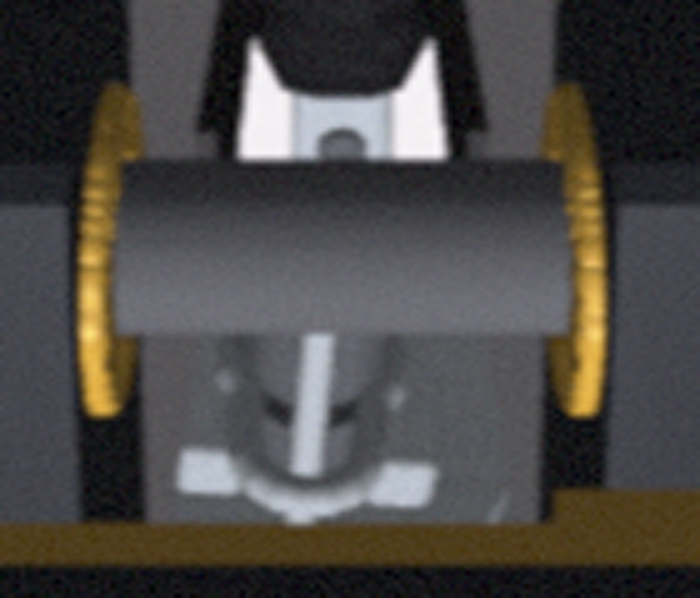

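View pics/c13c.png

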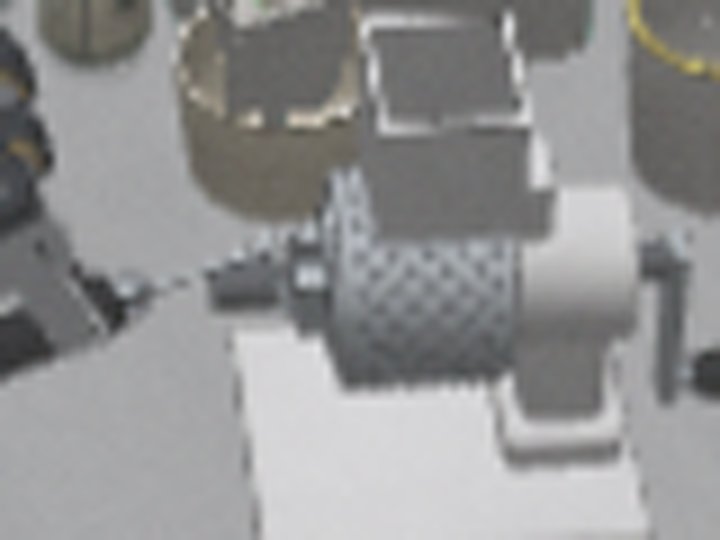

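```bash
python3 - <<'E'
from g import *
s5,d=np.load('w5s.npy',allow_pickle=True); s=robot.get_state()
def pr(n,du,z,dn=0):
    P=U*(UE+du)+N*(NC+dn); P[2]=z; q=proj(d,s,P); print(n,du,z,dn,'crop',((q[0]-250)*5).round(),((q[1]-300)*4.6).round())
pr('lip',.0237,.11)
for z in(.121,.125,.129,.133): pr('arch',.027,z)
for dn in(-.0075,.0075,-.0125,.0125): pr('nose',.0303,.115,dn);pr('noseback',.0423,.115,dn)
T=[('pivot',PIV+[0,0,-.002])]+[('shank%d'%k,PIV+HD*k/1e3) for k in (30,40,50,60,67)]
for n,p in T:
    q=proj(d,s,s['tool_pos']+s['ee_rot']@p); print(n,((q[0]-250)*5).round(),((q[1]-300)*4.6).round())
E
```

```text
lip 0.0237 0.11 0 crop 302.0 403.0
arch 0.027 0.121 0 crop 296.0 496.0
arch 0.027 0.125 0 crop 294.0 527.0
arch 0.027 0.129 0 crop 292.0 559.0
arch 0.027 0.133 0 crop 290.0 592.0
nose 0.0303 0.115 -0.0075 crop 237.0 458.0
noseback 0.0423 0.115 -0.0075 crop 234.0 498.0
nose 0.0303 0.115 0.0075 crop 356.0 466.0
noseback 0.0423 0.115 0.0075 crop 349.0 506.0
nose 0.0303 0.115 -0.0125 crop 198.0 456.0
noseback 0.0423 0.115 -0.0125 crop 196.0 496.0
nose 0.0303 0.115 0.0125 crop 396.0 468.0
noseback 0.0423 0.115 0.0125 crop 387.0 508.0
pivot 335.0 143.0
shank30 313.0 355.0
shank40 307.0 425.0
shank50 300.0 493.0
shank60 294.0 560.0
shank67 289.0 606.0
```

```bash
python3 - <<'E'
import cv2
im=cv2.imread('pics/w13.png'); cv2.imwrite('pics/w13d.png',cv2.resize(im[370:420,275:350],None,fx=10,fy=10,interpolation=cv2.INTER_CUBIC))
E
```

```text
(no output)
```

View pics/w13d.png

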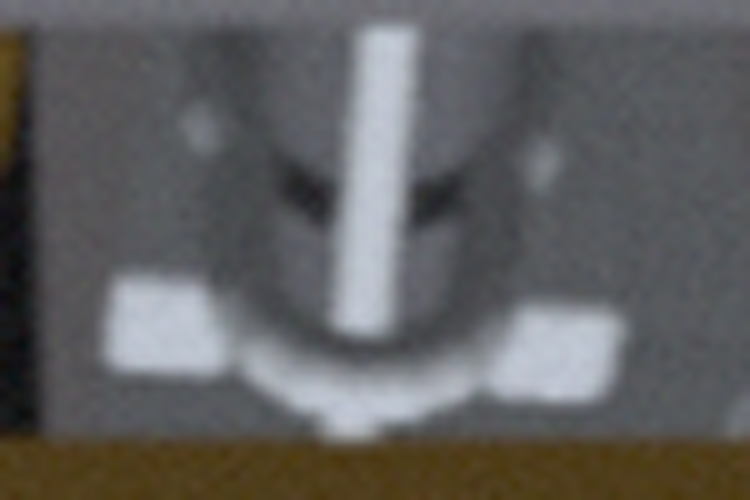

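```bash
python3 - <<'E'
from g import *
s5,d=np.load('w5s.npy',allow_pickle=True)
def run(nm,du,z,pitch):
    R,p=target(du,z,np.radians(pitch)); s=dict(tool_pos=p,ee_rot=R)
    def pr(n,du,z,dn=0):
        P=U*(UE+du)+N*(NC+dn); P[2]=z; q=proj(d,s,P); print(nm,n,((q[0]-250)*5).round(),((q[1]-300)*4.6).round())
    pr('end',0,.11);pr('lip',.0237,.11);pr('lipbot',.0237,.107)
    pr('noseL',.0303,.115,-.0125);pr('noseR',.0303,.115,.0125)
    for k in(30,40,50,60,67):
        q=proj(d,s,p+R@(PIV+HD*k/1e3)); print('  shank',k,((q[0]-250)*5).round(),((q[1]-300)*4.6).round())
    q=proj(d,s,p+R@(PIV+[0,0,-.003])); print('  pivot',((q[0]-250)*5).round(),((q[1]-300)*4.6).round())
run('w10',.0361,.1207,14.16); run('w11',.0342,.1233,19.94); run('w12',.0326,.1265,25.94); run('w13',.0325,.1327,25.97)
ims=[cv2.imread('pics/%s.png'%n)[310:420,275:355] for n in('w8','w10','w12','w13')]
cv2.imwrite('pics/cmp.png',cv2.resize(np.hstack(ims),None,fx=2.5,fy=5,interpolation=cv2.INTER_CUBIC))
E
```

```text
w10 end 314.0 342.0
w10 lip 300.0 468.0
w10 lipbot 301.0 449.0
w10 noseL 191.0 529.0
w10 noseR 398.0 543.0
  shank 30 313.0 355.0
  shank 40 307.0 425.0
  shank 50 300.0 493.0
  shank 60 294.0 560.0
  shank 67 289.0 606.0
  pivot 335.0 147.0
w11 end 313.0 353.0
w11 lip 300.0 462.0
w11 lipbot 301.0 441.0
w11 noseL 192.0 519.0
w11 noseR 397.0 533.0
  shank 30 313.0 355.0
  shank 40 307.0 425.0
  shank 50 300.0 493.0
  shank 60 294.0 560.0
  shank 67 289.0 606.0
  pivot 335.0 147.0
w12 end 313.0 355.0
w12 lip 301.0 446.0
w12 lipbot 302.0 424.0
w12 noseL 194.0 500.0
w12 noseR 397.0 513.0
  shank 30 313.0 355.0
  shank 40 307.0 425.0
  shank 50 300.0 493.0
  shank 60 294.0 560.0
  shank 67 289.0 606.0
  pivot 335.0 147.0
w13 end 316.0 309.0
w13 lip 304.0 401.0
w13 lipbot 305.0 380.0
w13 noseL 199.0 454.0
w13 noseR 397.0 467.0
  shank 30 313.0 355.0
  shank 40 307.0 425.0
  shank 50 300.0 493.0
  shank 60 294.0 560.0
  shank 67 289.0 606.0
  pivot 335.0 147.0
```

View pics/cmp.png

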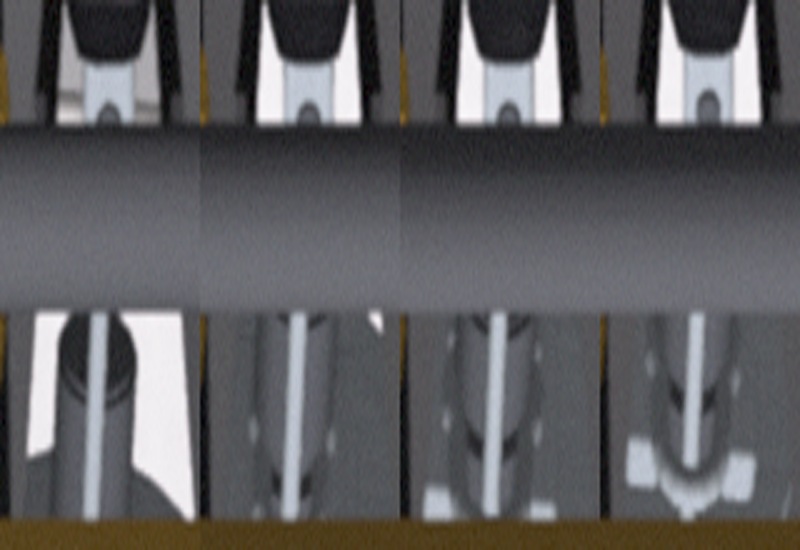

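```bash
python3 - <<'E'
from g import *
s5,d=np.load('w5s.npy',allow_pickle=True)
for n in ['w5','w6','w7','w8','w10','w11','w12','w13']:
    g=cv2.cvtColor(cv2.imread('pics/%s.png'%n),6).astype(float)
    p=g[312:332,311:327].mean(1); gr=np.clip(np.diff(p),0,None); k=gr>gr.max()*.15; e=(gr*k*(np.arange(19)+312.5)).sum()/(gr*k).sum()
    q=g[140:175,312:325].mean(1); gr=np.clip(-np.diff(q),0,None); k=gr>gr.max()*.3; e2=(gr*k*(np.arange(34)+140.5)).sum()/(gr*k).sum()
    print(n,'front edge',round(e,2),'rear edge',round(e2,2))
# predicted by slip about G
G=np.array([0,0,-.010])
for sl in (0,1,2,4,8):
    Rx=cv2.Rodrigues(np.radians([sl,0,0.]))[0]   # nose down
    s=dict(tool_pos=np.zeros(3),ee_rot=np.eye(3))
    for nm,P in(('front',[0,.020,-.0174]),('rear',[0,-.066,-.0144])):
        print(sl,nm,proj(d,s,G+Rx@(np.array(P)-G))[1].round(2))
E
```

```text
w5 front edge 322.35 rear edge 155.98
w6 front edge 322.38 rear edge 155.96
w7 front edge 322.35 rear edge 155.96
w8 front edge 322.39 rear edge 155.96
w10 front edge 322.34 rear edge 155.97
w11 front edge 322.33 rear edge 155.6
w12 front edge 322.33 rear edge 155.73
w13 front edge 320.57 rear edge 153.98
0 front 328.13
0 rear 157.02
1 front 328.02
1 rear 157.22
2 front 327.9
2 rear 157.47
4 front 327.62
4 rear 158.12
8 front 326.92
8 rear 160.02
```

```bash
python3 -m pendant '[[-1,0,0.0004,-0.0009,0,0,0],[-1,-0.0001,0.0009,-0.0018,0,0,0],[-1,-0.0001,0.0009,-0.0018,0,0,0]]'>/dev/null;python3 - <<'E'
from g import *
s,d=snap('wrist','w14');where(s)
g=d['pixels'].astype(float).mean(2)
p=g[312:332,311:327].mean(1); gr=np.clip(np.diff(p),0,None); k=gr>gr.max()*.15; print((gr*k*(np.arange(19)+312.5)).sum()/(gr*k).sum())
cv2.imwrite('pics/w14d.png',cv2.resize(d['pixels'][366:420,275:350,::-1],None,fx=10,fy=10,interpolation=cv2.INTER_CUBIC))
E
```

```text
tip du 0.0325 dn 0.0002 z 0.1346 head yaw -14.02 pitch 25.99 F [ 1.51  0.6  -4.69] M [ 0.198  0.705 -0.018] t 17.3333 w 0.01797453173267837
319.9971779141104
```

View pics/w14d.png

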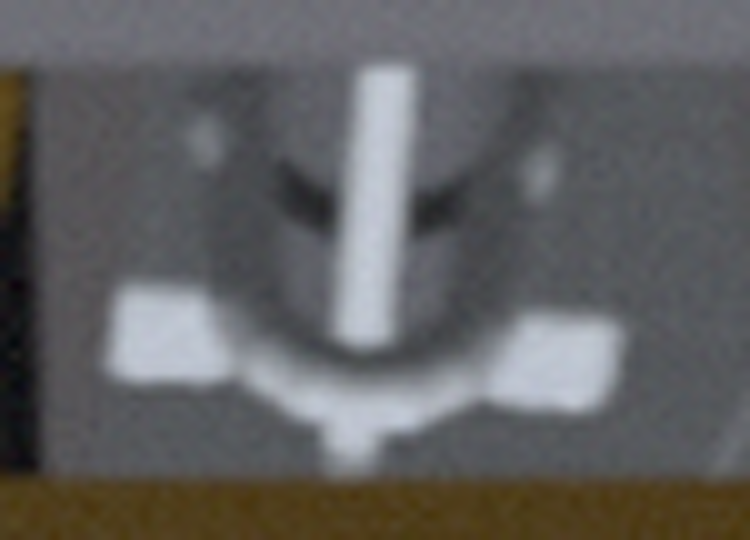

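```bash
python3 - <<'E'
from g import *
for n in ['w5','w7','w8','w10','w11','w12','w13','w14']:
    g=cv2.cvtColor(cv2.imread('pics/%s.png'%n),6).astype(float)
    out=[]
    for r0,r1 in((180,200),(240,258),(376,386),(394,402)):
        W=[];C=[]
        for r in range(r0,r1):
            x=g[r,285:351]
            if r<300: k=np.diff(x); 
            else: k=np.diff(x)
            if r<300:
                i=np.argmin(k[:33]); j=33+np.argmax(k[33:])
            else:
                m=np.argmax(np.convolve(x[15:40],np.ones(5),'same'))+15; i=m-6+np.argmax(k[m-6:m]); j=m+np.argmin(k[m:m+6])
            def sub(q,s):
                w=np.clip(s*k[max(q-2,0):q+3],0,None); return (w*np.arange(max(q-2,0),max(q-2,0)+len(w))).sum()/w.sum()
            a,b=(sub(i,-1),sub(j,1)) if r<300 else (sub(i,1),sub(j,-1)); W.append(b-a);C.append((a+b)/2+285.5)
        out.append((round(np.median(W),2),round(np.median(C),2)))
    print(n,out)
E
```

```text
w5 [(np.float64(36.29), np.float64(317.34)), (np.float64(34.94), np.float64(317.77)), (np.float64(4.92), np.float64(320.2)), (np.float64(8.76), np.float64(304.37))]
w7 [(np.float64(36.38), np.float64(317.43)), (np.float64(35.15), np.float64(317.78)), (np.float64(7.35), np.float64(317.25)), (np.float64(6.28), np.float64(312.18))]
w8 [(np.float64(36.25), np.float64(317.44)), (np.float64(35.03), np.float64(317.8)), (np.float64(6.8), np.float64(313.66)), (np.float64(5.84), np.float64(312.17))]
w10 [(np.float64(36.69), np.float64(317.82)), (np.float64(35.01), np.float64(317.94)), (np.float64(5.89), np.float64(313.33)), (np.float64(5.75), np.float64(311.8))]
w11 [(np.float64(36.44), np.float64(317.67)), (np.float64(35.01), np.float64(317.94)), (np.float64(5.79), np.float64(313.38)), (np.float64(5.73), np.float64(311.86))]
w12 [(np.float64(36.43), np.float64(317.74)), (np.float64(34.99), np.float64(317.92)), (np.float64(5.67), np.float64(313.4)), (np.float64(6.37), np.float64(311.8))]
w13 [(np.float64(37.25), np.float64(317.9)), (np.float64(35.14), np.float64(317.93)), (np.float64(5.65), np.float64(312.68)), (np.float64(5.39), np.float64(311.04))]
w14 [(np.float64(37.46), np.float64(317.82)), (np.float64(35.35), np.float64(317.93)), (np.float64(5.6), np.float64(312.46)), (np.float64(nan), np.float64(nan))]<stdin>:16: RuntimeWarning: invalid value encountered in scalar divide
```

```bash
python3 - <<'E'
from g import *
pd(26,L=.037,zf=.109); pd(26,L=.0392,zf=.109); pd(22,L=.0392,zf=.109)
E
```

```text
th 26 d mm [ 0.08 -3.41  6.71] rot [-0.01 -0.03 -0.01]
th 26 d mm [-0.09 -1.22  6.71] rot [-0.01 -0.03 -0.01]
th 22 d mm [-0.07 -1.47  2.95] rot [ 3.97  0.29 -0.01]
```

```bash
python3 -m pendant '[[-1,0,-0.0015,0.003,0,0,0],[-1,0,-0.003,0.006,0,0,0],[-1,0,-0.002,0.0065,0,0,0],[-1,-0.0001,-0.0012,0.0067,0,0,0],[-1,-0.0001,-0.0012,0.0067,0,0,0]]'>/dev/null;python3 - <<'E'
from g import *
s,d=snap('wrist','w15');where(s)
g=d['pixels'].astype(float).mean(2)
p=g[312:332,311:327].mean(1); gr=np.clip(np.diff(p),0,None); k=gr>gr.max()*.15; print((gr*k*(np.arange(19)+312.5)).sum()/(gr*k).sum())
cv2.imwrite('pics/w15d.png',cv2.resize(d['pixels'][366:420,275:350,::-1],None,fx=10,fy=10,interpolation=cv2.INTER_CUBIC))
for t in(26,28,30):pd(t,L=.0392,zf=.109)
E
```

```text
tip du 0.0345 dn 0.0002 z 0.1283 head yaw -14.01 pitch 26.03 F [-5.38  1.1   4.97] M [0.069 0.423 0.021] t 17.8 w 0.017752940588838882
321.9948006932409
th 26 d mm [-0.2  -0.29  0.19] rot [ 0.04 -0.06 -0.01]
th 28 d mm [-0.22 -0.07  2.06] rot [-1.95 -0.22 -0.01]
th 30 d mm [-0.24  0.21  3.93] rot [-3.95 -0.38 -0.01]
```

View pics/w15d.png

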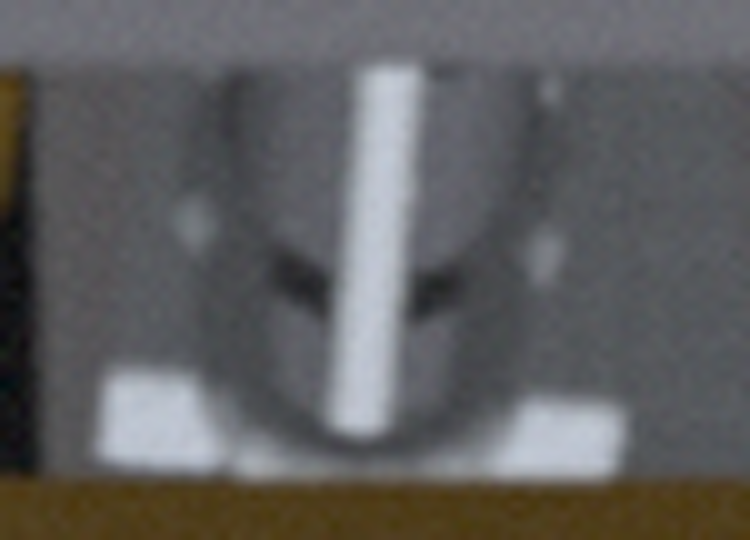

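```bash
python3 -m pendant '[[-1,-0.0001,-0.0003,0.001,-1,-0.1,0],[-1,-0.0002,-0.0004,0.0018,-2,-0.2,0],[-1,-0.0002,-0.0004,0.0018,-2,-0.2,0]]'>/dev/null;python3 - <<'E'
from g import *
s,d=snap('wrist','w16');where(s)
g=d['pixels'].astype(float).mean(2)
p=g[312:332,311:327].mean(1); gr=np.clip(np.diff(p),0,None); k=gr>gr.max()*.15; print((gr*k*(np.arange(19)+312.5)).sum()/(gr*k).sum())
cv2.imwrite('pics/w16d.png',cv2.resize(d['pixels'][366:420,275:350,::-1],None,fx=10,fy=10,interpolation=cv2.INTER_CUBIC))
for t in(28,30):pd(t,L=.0392,zf=.109)
E
```

```text
tip du 0.0337 dn 0.0003 z 0.1300 head yaw -14.00 pitch 28.19 F [ 1.17 -1.16  5.34] M [-0.208 -0.497 -0.068] t 18.1 w 0.017816014188488626
321.9901287553648
th 28 d mm [-0.26 -0.53  0.47] rot [ 0.15 -0.06 -0.  ]
th 30 d mm [-0.28 -0.31  2.34] rot [-1.84 -0.22 -0.  ]
```

View pics/w16d.png

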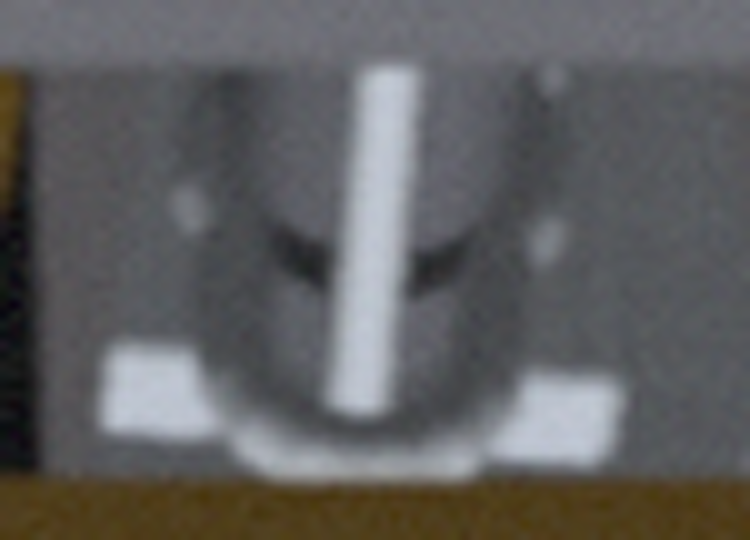

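```bash
python3 -m pendant '[[-1,0,0.0003,0,-2,-0.15,0],[-1,0,0.0006,0,-4,-0.3,0],[-1,0,0.0006,0,-4,-0.3,0],[-1,0,0.0006,0,-4,-0.3,0]]'>/dev/null;python3 - <<'E'
from g import *
s,d=snap('wrist','w17');where(s)
g=d['pixels'].astype(float).mean(2)
p=g[312:332,311:327].mean(1); gr=np.clip(np.diff(p),0,None); k=gr>gr.max()*.15; print((gr*k*(np.arange(19)+312.5)).sum()/(gr*k).sum())
cv2.imwrite('pics/w17d.png',cv2.resize(d['pixels'][366:420,275:350,::-1],None,fx=10,fy=10,interpolation=cv2.INTER_CUBIC))
s,d=snap('side','s17')
cv2.imwrite('pics/s17c.png',cv2.resize(d['pixels'][190:250,270:350,::-1],None,fx=9,fy=9,interpolation=cv2.INTER_CUBIC))
E
```

```text
tip du 0.0298 dn -0.0001 z 0.1343 head yaw -13.98 pitch 31.93 F [-0.37  0.34 -1.86] M [0.097 0.312 0.038] t 18.4833 w 0.01760258016812941
321.57649179014817
```

View pics/w17d.png

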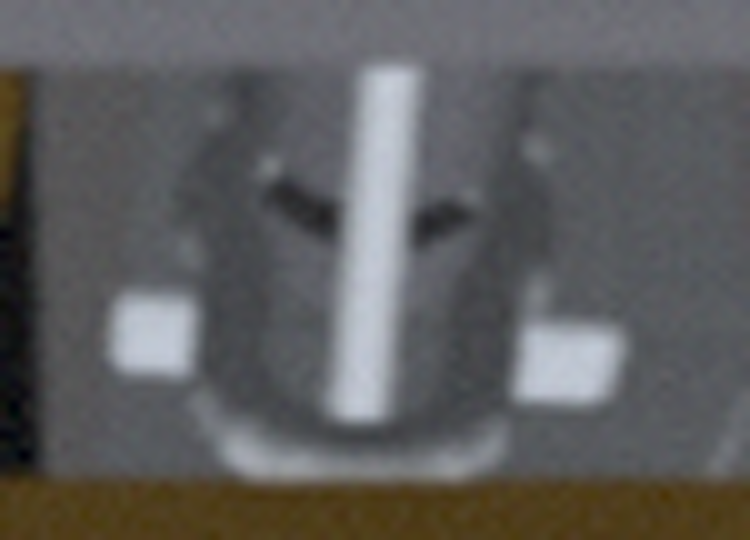

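View pics/s17c.png

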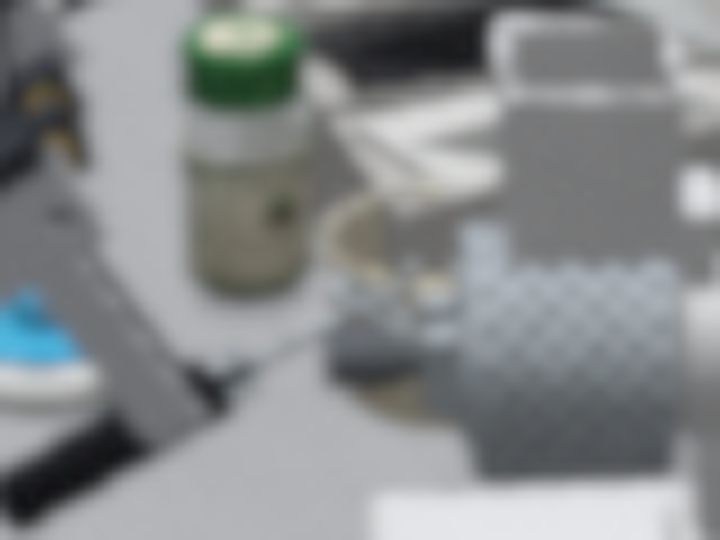

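The arch has now risen about 6 mm relative to the nose shoulders (crop y 420 against 290), and the forces are down to the payload. I'll lift again.

```bash
python3 -m pendant '[[-1,0,0.001,-0.0017,0,0,0],[-1,0,0.002,-0.0034,0,0,0],[-1,-0.0001,0.003,-0.0051,0,0,0],[-1,-0.0001,0.003,-0.0051,0,0,0]]'>/dev/null;python3 - <<'E'
from g import *
s,d=snap('wrist','w18');where(s)
cv2.imwrite('pics/w18d.png',cv2.resize(d['pixels'][366:420,275:350,::-1],None,fx=10,fy=10,interpolation=cv2.INTER_CUBIC))
E
```

```text
tip du 0.0300 dn 0.0000 z 0.1411 head yaw -14.03 pitch 32.03 F [-0.49 -0.02 -1.54] M [ 0.055  0.315 -0.022] t 18.9167 w 0.018117454482291115
```

View pics/w18d.png

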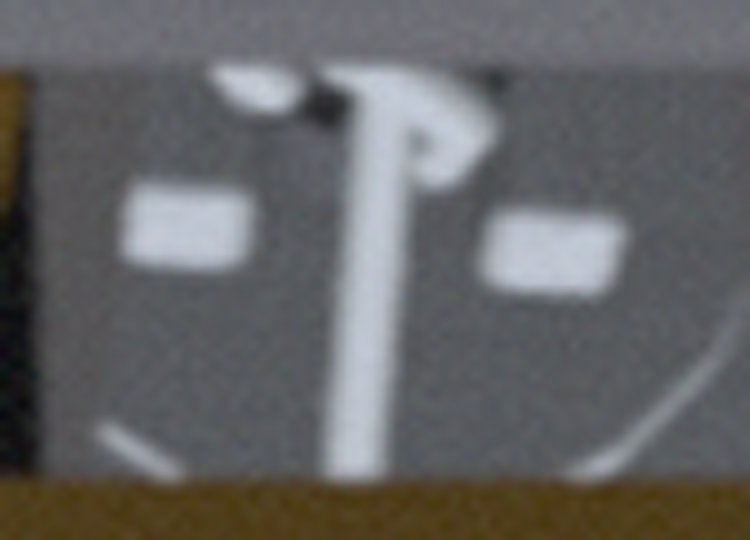

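The clip is off and hanging on the shank near the top of the view, around (400,110). I'll lift clear.

```bash
python3 -m pendant '[[-1,0,0.005,-0.0085,0,0,0],[-1,0,0.010,-0.017,0,0,0],[-1,0,0.016,-0.0255,0,0,0],[-1,0,0.021,-0.034,0,0,0],[-1,0,0.0265,-0.0425,0,0,0]]'>/dev/null;python3 - <<'E'
from g import *
s,d=snap('wrist','w19');where(s)
cv2.imwrite('pics/w19d.png',cv2.resize(d['pixels'][290:420,255:380,::-1],None,fx=5,fy=4.6,interpolation=cv2.INTER_CUBIC))
s,d=snap('side','s19')
cv2.imwrite('pics/s19c.png',cv2.resize(d['pixels'][170:250,250:370,::-1],None,fx=6,fy=6,interpolation=cv2.INTER_CUBIC))
E
```

```text
tip du 0.0295 dn 0.0020 z 0.1910 head yaw -14.01 pitch 31.98 F [ 0.12  0.35 -0.34] M [0.072 0.352 0.023] t 19.3833 w 0.01783682061208551
```

View pics/w19d.png

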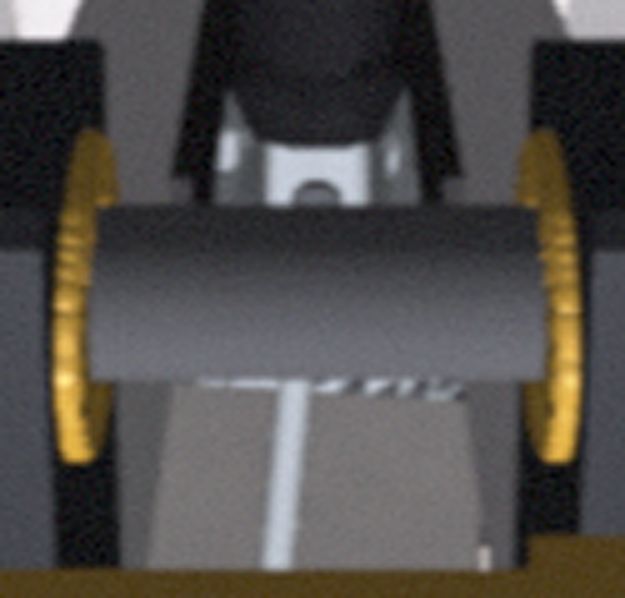

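View pics/s19c.png

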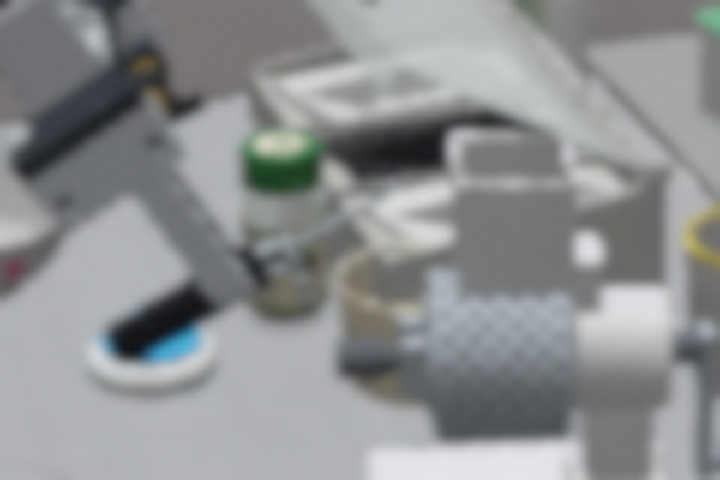

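```bash
python3 - <<'E'
from g import *
s=robot.get_state();R=np.array(s['ee_rot']);print(s['tool_pos'])
print('A',R.T@(np.array([.42,.09,.20])-s['tool_pos']))
print('B',R.T@(np.array([.44,-.23,.20])-s['tool_pos']))
E
```

```text
[0.5116 0.0944 0.1366]
A [-0.023  -0.0426 -0.1004]
B [-0.3342  0.0148 -0.0493]
```

```bash
python3 -m pendant '[[-1,-0.007,-0.012,-0.028,0,0,0],[-1,-0.014,-0.025,-0.055,0,0,0],[-1,-0.021,-0.038,-0.083,0,0,0],[-1,-0.023,-0.043,-0.1,0,0,0],[-1,-0.04,-0.04,-0.1,0,0,0]]'; python3 -m pendant '[[-1,-0.035,0.003,0.002,0,0,0],[-1,-0.07,0.006,0.004,0,0,0],[-1,-0.105,0.012,0.01,0,0,0],[-1,-0.14,0.018,0.015,0,0,0],[-1,-0.175,0.025,0.02,0,0,0]]'; python3 - <<'E'
from g import *
s=robot.get_state();R=np.array(s['ee_rot']);
print('B',R.T@(np.array([.44,-.23,.16])-s['tool_pos']))
Rl=Rt(PSI); print(delta(Rl,np.array([.44,-.23,.12])))
s,d=snap('side','s20')
cv2.imwrite('pics/s20c.png',cv2.resize(d['pixels'][190:330,220:400,::-1],None,fx=4,fy=4,interpolation=cv2.INTER_CUBIC))
E
```

```text
time_s: 19.9
tool_pos: [0.4178, 0.0741, 0.202]
ee_rot: [[0.173, 0.838, 0.517], [0.984, -0.125, -0.126], [-0.041, 0.53, -0.847]]
wrist_force: [0.8, -0.2, -0.9]
grip_width: 0.0179
time_s: 20.32
tool_pos: [0.4189, -0.1032, 0.2038]
ee_rot: [[0.175, 0.839, 0.515], [0.984, -0.127, -0.129], [-0.043, 0.529, -0.848]]
wrist_force: [1.2, 0.1, -0.8]
grip_width: 0.0176
B [-0.1192  0.0106  0.0643]
(array([-0.1175, -0.0105,  0.0982]), array([31.9309,  2.5807, -0.013 ]))
```

View pics/s20c.png

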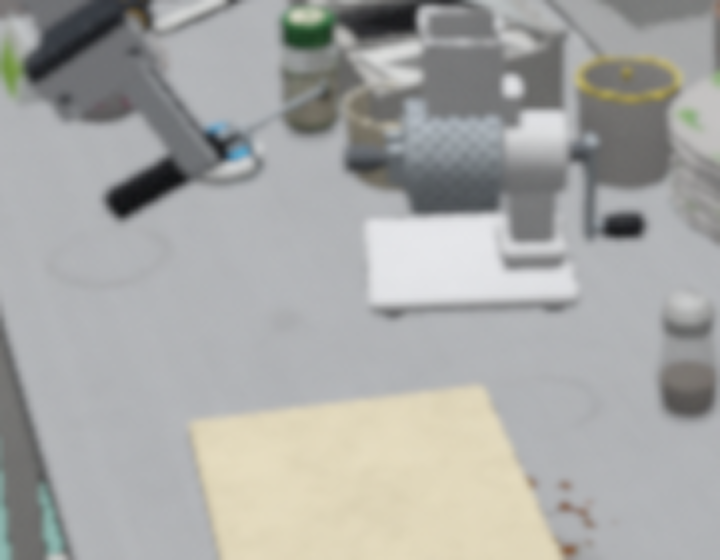

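```bash
python3 -m pendant '[[-1,-0.03,0.002,0.01,0,0,0],[-1,-0.06,0.004,0.025,6,0.5,0],[-1,-0.09,0.0,0.04,12,1,0],[-1,-0.118,-0.004,0.06,18,1.5,0],[-1,-0.118,-0.008,0.075,24,2,0]]'; python3 - <<'E'
from g import *
s,d=snap('wrist','w21');where(s)
g=d['pixels'].astype(float).mean(2)
p=g[312:332,311:327].mean(1); gr=np.clip(np.diff(p),0,None); k=gr>gr.max()*.15; print((gr*k*(np.arange(19)+312.5)).sum()/(gr*k).sum())
s,d=snap('side','s21')
cv2.imwrite('pics/s21c.png',cv2.resize(d['pixels'][250:360,250:390,::-1],None,fx=5.5,fy=5.4,interpolation=cv2.INTER_CUBIC))
E
```

```text
time_s: 20.78
tool_pos: [0.4298, -0.2303, 0.1396]
ee_rot: [[0.168, 0.977, 0.128], [0.986, -0.165, -0.032], [-0.01, 0.132, -0.991]]
wrist_force: [0.1, 0.5, -1.5]
grip_width: 0.0177
tip du 0.0457 dn -0.3328 z 0.1592 head yaw -14.23 pitch 7.58 F [ 0.07  0.55 -1.49] M [ 0.061  0.069 -0.013] t 20.7833 w 0.017651593277326263
321.54337245920414
```

View pics/s21c.png

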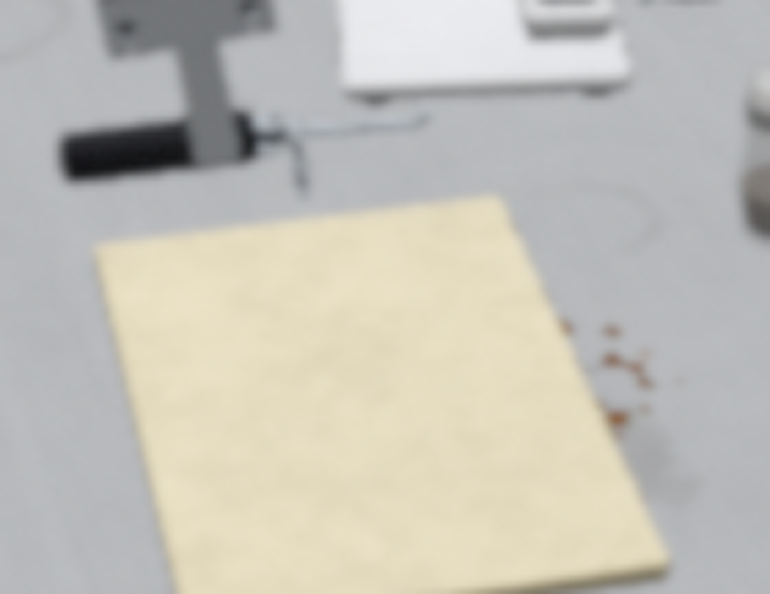

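View pics/w21.png

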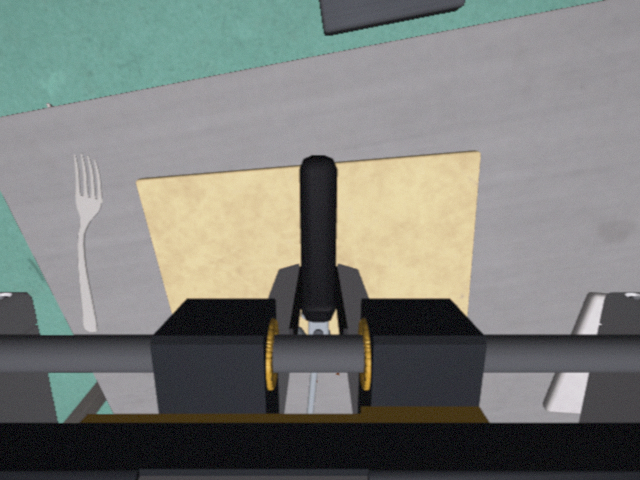

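```bash
python3 - <<'E'
from g import *
print(delta(Rt(PSI,np.radians(3)),np.array([.475,-.24,.060])))
E
```

```text
(array([-0.0047,  0.0357,  0.0826]), array([ 4.3533,  0.2115, -0.1038]))
```

```bash
python3 -m pendant '[[-1,-0.002,0.014,0.03,2,0,0],[-1,-0.004,0.028,0.055,4.3,0.2,0],[-1,-0.0047,0.0357,0.07,4.3,0.2,0],[-1,-0.0047,0.0357,0.0826,4.3,0.2,0],[-1,-0.0047,0.0357,0.0826,4.3,0.2,0]]'; python3 - <<'E'
from g import *
s,d=snap('side','s22')
cv2.imwrite('pics/s22c.png',cv2.resize(d['pixels'][270:350,260:380,::-1],None,fx=6,fy=6,interpolation=cv2.INTER_CUBIC))
E
```

```text
time_s: 21.3
tool_pos: [0.4749, -0.2381, 0.0617]
ee_rot: [[0.163, 0.985, 0.058], [0.987, -0.162, -0.015], [-0.005, 0.06, -0.998]]
wrist_force: [-0.4, 0.1, -1.4]
grip_width: 0.0176
```

View pics/s22c.png

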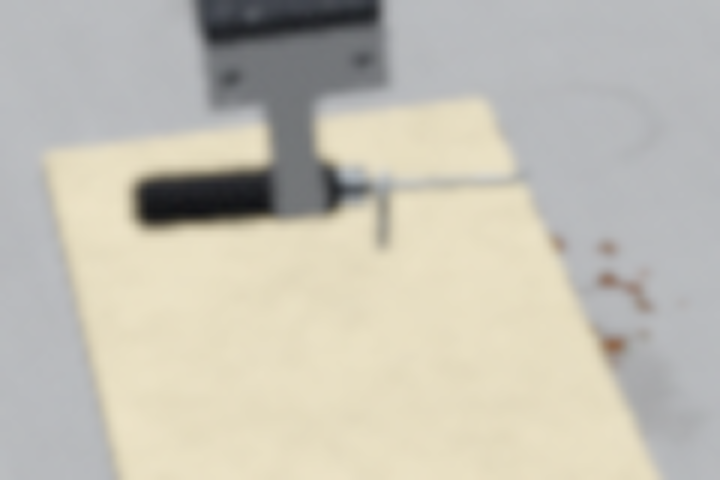

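```bash
python3 -m pendant '[[-1,0,-0.006,0.012,0,0,0],[-1,0,-0.012,0.022,0,0,0],[-1,0,-0.012,0.028,0,0,0],[-1,0,-0.006,0.031,0,0,0],[-1,0,0,0.034,0,0,0]]'; python3 -m pendant '[[-1,0,0.004,0.003,0,0,0],[-1,0,0.008,0.005,0,0,0],[-1,0,0.008,0.005,0,0,0]]'; python3 - <<'E'
from g import *
s,d=snap('side','s23'); print(s['wrist_force'],s['ft_torque'])
cv2.imwrite('pics/s23c.png',cv2.resize(d['pixels'][270:350,260:380,::-1],None,fx=6,fy=6,interpolation=cv2.INTER_CUBIC))
E
```

```text
time_s: 21.77
tool_pos: [0.4787, -0.24, 0.0311]
ee_rot: [[0.164, 0.985, 0.062], [0.986, -0.163, -0.017], [-0.007, 0.064, -0.998]]
wrist_force: [-0.2, -0.0, -0.6]
grip_width: 0.0178
time_s: 22.02
tool_pos: [0.4868, -0.2412, 0.0256]
ee_rot: [[0.163, 0.985, 0.061], [0.987, -0.162, -0.016], [-0.006, 0.063, -0.998]]
wrist_force: [-0.1, 0.9, -0.7]
grip_width: 0.0179
[-0.0621  0.9384 -0.7251] [ 0.0101  0.0179 -0.0752]
```

View pics/s23c.png

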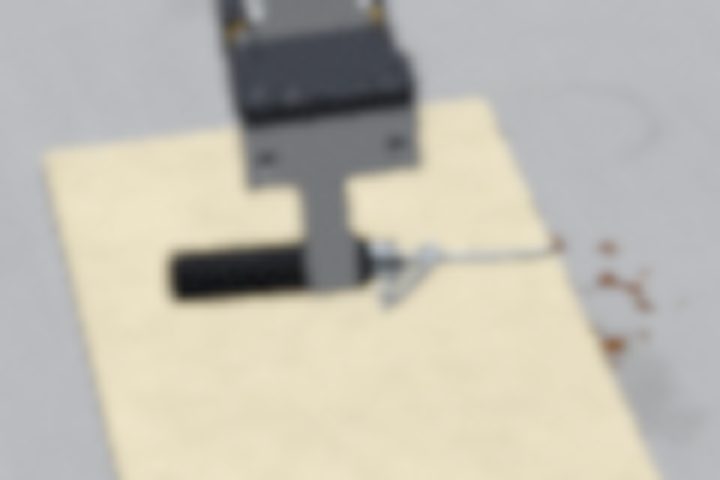

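```bash
python3 -m pendant '[[-1,0,-0.002,0.003,0,0,0],[-1,0,-0.004,0.006,0.5,0,0],[-1,0,-0.004,0.008,1,0,0],[-1,0,-0.004,0.009,1,0,0],[-1,0,-0.004,0.009,1,0,0]]'; python3 - <<'E'
from g import *
s,d=snap('side','s24'); print(s['wrist_force'],s['ft_torque'])
cv2.imwrite('pics/s24c.png',cv2.resize(d['pixels'][270:350,260:380,::-1],None,fx=6,fy=6,interpolation=cv2.INTER_CUBIC))
E
```

```text
time_s: 22.48
tool_pos: [0.4833, -0.2411, 0.0172]
ee_rot: [[0.164, 0.986, 0.045], [0.987, -0.163, -0.014], [-0.007, 0.046, -0.999]]
wrist_force: [0.4, 0.3, 7.4]
grip_width: 0.0174
[0.4265 0.3041 7.3971] [-0.0488 -0.3529  0.0261]
```

View pics/s24c.png

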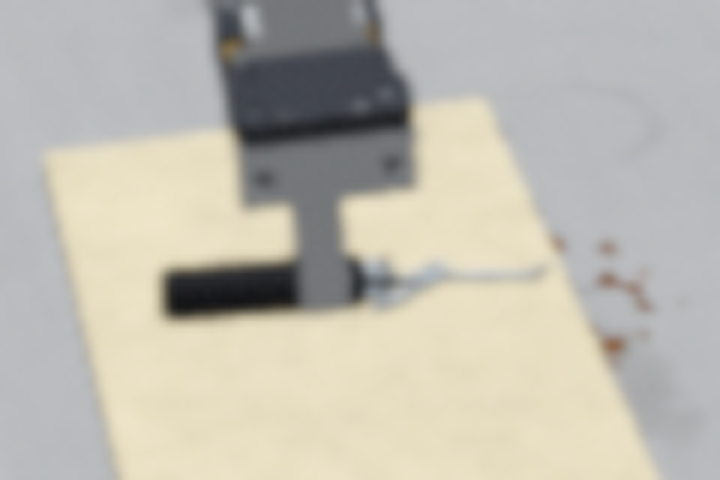

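```bash
python3 -m pendant '[[-1,0,0,-0.0006,0,0,0],[-0.6,0,0,-0.0006,0,0,0],[-0.2,0,0,-0.0006,0,0,0],[0.0,0,0,-0.0006,0,0,0],[0,0,0,-0.0006,0,0,0]]'; python3 -m pendant '[[0,0,0,0,0,0,0],[0,0,0,0,0,0,0],[0,0,0,0,0,0,0],[0,0,0,0,0,0,0],[0,0,0,0,0,0,0]]'
```

```text
time_s: 22.95
tool_pos: [0.4823, -0.2405, 0.0168]
ee_rot: [[0.163, 0.986, 0.043], [0.987, -0.163, -0.013], [-0.006, 0.044, -0.999]]
wrist_force: [0.3, -0.1, 0.6]
grip_width: 0.0354
time_s: 23.37
tool_pos: [0.4825, -0.2406, 0.017]
ee_rot: [[0.163, 0.986, 0.043], [0.987, -0.163, -0.013], [-0.006, 0.045, -0.999]]
wrist_force: [-0.6, -0.2, 0.0]
grip_width: 0.0469
```

Next: rise straight up, then look from above.

```bash
python3 -m pendant '[[0,0,0,-0.015,0,0,0],[0,0,0,-0.04,0,0,0],[0,0,0,-0.08,0,0,0],[0,0,0.02,-0.12,0,0,0],[0,0,0.04,-0.15,0,0,0]]'; python3 - <<'E'
from g import *
s,d=snap('wrist','w25')
s2,d2=snap('side','s25')
cv2.imwrite('pics/s25c.png',cv2.resize(d2['pixels'][170:350,240:420,::-1],None,fx=3.3,fy=3.3,interpolation=cv2.INTER_CUBIC))
for px,z in[((318,200),.02)]: print(atz(d,s,px,z))
for t in ('clip','pick','grater'):
    r=spotter.trace('wrist',t); print(t,[(round(x['p'],2),x['location'],atz(d,s,x['location'],.02)) for x in r[:2]])
E
```

```text
time_s: 23.78
tool_pos: [0.5154, -0.2451, 0.1716]
ee_rot: [[0.164, 0.985, 0.044], [0.986, -0.163, -0.014], [-0.007, 0.046, -0.999]]
wrist_force: [0.6, -1.2, 0.9]
grip_width: 0.0468
[ 0.4976 -0.2432  0.02  ]
clip [(0.82, [308.2, 226.8], array([ 0.5223, -0.257 ,  0.02  ]))]
pick [(0.64, [315.5, 162.9], array([ 0.4627, -0.2398,  0.02  ]))]
grater [(0.93, [596.6, 271.5], array([0.6155, 0.0239, 0.02  ]))]
```

View pics/w25.png

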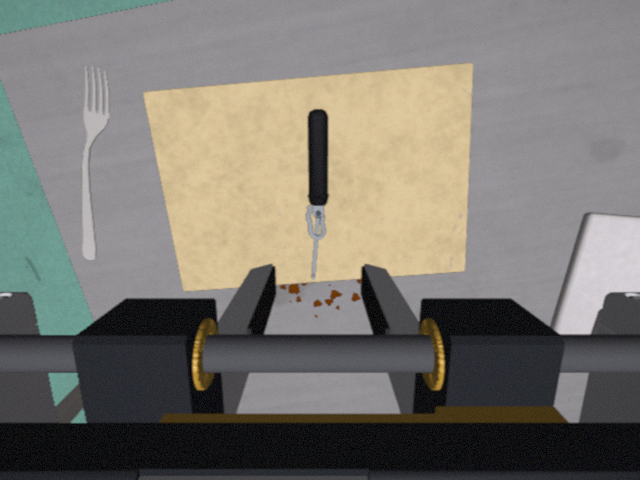

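View pics/s25c.png

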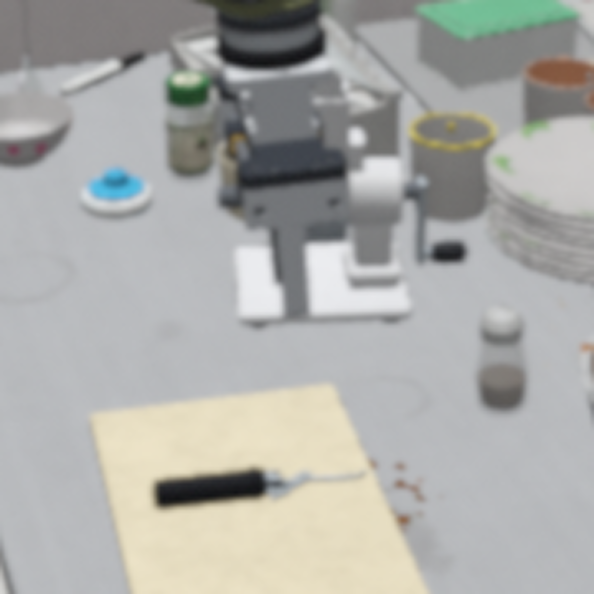

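```bash
python3 -m pendant '[[0,0,0,0,0,0,0],[0,0,0,0,0,0,0]]' | tail -2; python3 -c "
from h import *
print(robot.sign_off())"
```

```text
wrist_force: [0.7, 0.4, 0.4]
grip_width: 0.0471
the job is handed in; nothing more can be done
None
```

I pried the clip out of the groove by levering the pick on the shaft end, with only the pick touching the clip. The clip came away threaded on the pick's shank, and I laid both on the cutting board and handed the job in at about 24 s. `sign_off` gave no verdict.

**Last checks:**
- The wrist picture shows the pick and clip lying on the board. The clip is at about (0.52, −0.25) and the pick's middle is at about (0.46, −0.24); both are inside the board's edges.
- The gripper was open and about 0.15 m above the board.
- The grater looked upright and in place, and nothing else looked disturbed. I judged this from the pictures and did not re-measure the positions.

**What went wrong or stayed unconfirmed:**
- I first judged the clip free at about 26° of tilt, from a drop in the load, but it was still clasped. Lifting then tugged it upward with about 3–4 N, under the 9 N that tips the grater, and the pick slipped a little in the gripper. I lowered the pick, levered again to about 32°, and the clip popped off.
- The contact force between pick and clip is not measured directly. I estimated about 10 N or more from the wrist force and torque while the clip was seated.

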